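Clear the drying stand and stack the plaster casts

ROBOT

A 7-joint arm with a two-finger parallel gripper is mounted at the origin on the work surface. World frame = base frame: x ahead of the robot, y to its left, z up, the work surface at z = 0. Lengths are in m, angles in rad, forces in N, time in s.
With the tool pointing down it reaches from about 0.425 to 0.925 m from the base axis. Payload 6.8 kg.
Tool frame: the origin (TCP) lies at the very end of the fingers, on their centre line; the grasp point (between the pads) lies env.pinch_z behind it (env.pinch_z is the distance from the TCP to the grasp point, in m); z points along the fingers, y is the direction in which the jaws open and shut (so a half turn about z gives the same grasp; the last joint's range is limited). The gripper opens to 85 mm and grips with 20 to 120 N. Pads are 22 mm wide; open, the fingers measure 114 mm over their backs; the gripper's body (76 mm by 85 mm) begins 54 mm behind the grasp point. The pads swing forward as they close: fully open they stand 13 mm farther back than shut.
Start: joints at [1.176, 0.477, 0.022, 1.555, -0.011, 1.109, -0.083], TCP at [0.191, -0.647, 0.231] pointing down, gripper open.
Joint ranges: [-2.96, 2.96], [-0.34, 2.1], [-1.41, 1.46], [0.24, 2.44], [-1.37, 4.51], [0.17, 1.92], [-2.96, 2.96]. Speed limits (rad/s): [2.39, 2.39, 3.14, 3.14, 3.14, 3.14, 3.14].

INTERFACE

Orientations are given as a unit quaternion [w, x, y, z].
In Python, from bench import env gives the robot as it stands.
- The arm moves only by the shell command python3 -m crank 'ROWS' [FORCE]. ROWS is JSON, a list of rows, each a list of 7 numbers: the shift along the tool's x, y, z in cm, then the turn, a rotation vector about the tool's x, y, z in rad, then the finger opening in cm, from 0 to 8.54. A call has exactly 10 rows; each row is the pose to reach, as a shift and turn from the pose commanded when the call began, along the tool's axes at that moment; what a row does not reach only later rows make up. A row lasts 1/12 s, in which the tool goes at most 41.7 mm and 7.16 degrees, less where a joint would pass 70% of its speed; a pose out of reach is approached as far as the arm can. A call with a gripper value outside its range is refused whole. The fingers move at their own pace and stop on an object; FORCE is the grip in N (left out, the last holds). Time passes only in rows, so rows that repeat a pose let the fingers close, or fill a call up. It gives the time, the measured TCP pose, the force and the opening at its end, in the units of the state.
- env.state(): the state, without advancing time (a new reading comes with each control period).
- env.capture(name): name is "side" or "top"; returns a dict with "img" (400x640x3 uint8, blue, green, red), "mtx" (3x3 intrinsics, pixels), "dist" ([k1, k2, p1, p2, k3] as OpenCV has them; the pictures are not rectified), "R" (3x3) and "t" (3): a world point X has camera coordinates R X + t. Camera axes: x right, y down, z forward; pixel columns grow to the right and rows downward; lengths in m; the calibration is good to about 2 mm. A picture is of the moment at which its call begins. There is no depth.
- env.job_done(): hands the job in, once; it reports no verdict.
The state is a dict: "time_s": time; "joint_positions": joint angles; "dq": joint speeds; "effort": joint torques, N m; "eef_pos": TCP position; "eef_rot": TCP orientation; "ft_force": force on the tool from outside, world axes, zero at the start; "wrist_torque": the same for the moment, N m; "grip_width": opening from 0.0 (shut) to 1.0 (fully open).
Only numpy, scipy, OpenCV 4.12 (cv2) and the standard library are available. Lean on these libraries where they do the work, as an engineer would, in place of code of your own. Each camera call takes 0.05 s, during which the arm holds its last target.

TASK

Slide the divider panel straight up out of the two slotted posts of the drying stand and park it upright, fully down, in the empty slot of the storage rack. Then stack every plaster cast, teeth up, in one centred free-standing pile on the stand's pad between the posts: the biting planes slope, so turn each cast until it makes up for the slope below and rests steadily and nearly level (within about 12 degrees), with the toothless domed cast on top. Leave the bowl, the bottle and the spatula where they are.

Things in the scene. Friction and masses are not known exactly. Their poses are not given: they have to be found in the camera images.
- stand: Fixed drying stand: blue base 150 x 180 mm (x, y), dark pad 130 x 115 mm in its middle, top 16 mm above the table. Two posts, 26 mm wide in x, at its y = +61 to +83 and -61 to -83 mm, tops 68 mm above the table; vertical slots 9 mm wide in them face each other, open at the top. Origin: centre of the underside.
- pad_centre (a point): Centre of the pad's top surface, where the pile has to stand; 16 mm above the table, axes as the stand's.
- panel: Loose white divider panel, 5 mm thick (x), 140 mm wide (y), 125 mm tall (z), 0.16 kg. At first it stands on the pad across the stand's middle, side edges in the posts' slots; it must rise about 55 mm to leave them. Origin: middle of its lower edge.
- panel_top (a point): Middle of the panel's upper edge, 125 mm above its origin; free to be pinched across the 5 mm thickness.
- rack: Fixed grey rack, base x -25 to +85, y -75 to +75 mm, 8 mm thick. Two slots along y: at x = 0 (empty) and x = 60 mm (holds a short fixed panel, top 78 mm above the table). Slots 12 mm wide, 130 mm long, ends open; walls to 42 mm above the table, then lips flaring to about 24 mm wide at 54 mm. Origin: at table height under the empty slot's middle.
- rack_slot (a point): Middle of the floor of the rack's empty slot, 8 mm above the table; the slot runs along y of this frame. Parked, the panel's lower edge rests here, its width along the slot (either way round); it may lean a little in the slot.
- cast_a: Loose pale plaster dental cast, 0.13-0.23 kg, may be absent. Base 66 x 58 mm (x, y), 24 mm high, upright sides; on it, inside its outline, a horseshoe of teeth: front teeth at +x, rows along both sides, open at the heel (-x). Origin: centre of the flat underside, z up. The tooth tips form one plane, 39 mm up at the centre, rising 0.14 mm per mm towards +x (front high).
- cast_b: Loose pale plaster dental cast, 0.13-0.23 kg, may be absent. Base 64 x 56 mm (x, y), 24 mm high, upright sides; on it, inside its outline, a horseshoe of teeth: front teeth at +x, rows along both sides, open at the heel (-x). Origin: centre of the flat underside, z up. The tooth tips form one plane, 38 mm up at the centre, falling 0.15 mm per mm towards +x (heel high).
- cast_c: Loose pale plaster dental cast, 0.13-0.23 kg, may be absent. Base 68 x 60 mm (x, y), 24 mm high, upright sides; on it, inside its outline, a horseshoe of teeth: front teeth at +x, rows along both sides, open at the heel (-x). Origin: centre of the flat underside, z up. The tooth tips form one plane, 40 mm up at the centre, rising 0.14 mm per mm towards +y.
- cast_d: Loose pale plaster dental cast, 0.13-0.23 kg, may be absent. Base 64 x 58 mm (x, y), 24 mm high, upright sides; on it, inside its outline, a horseshoe of teeth: front teeth at +x, rows along both sides, open at the heel (-x). Origin: centre of the flat underside, z up. The tooth tips form one plane, 39 mm up at the centre, falling 0.10 mm per mm towards +x and rising 0.11 mm per mm towards +y.
- cast_dome: Loose toothless plaster cast, 0.13-0.23 kg, always present: base 64 x 56 mm (x, y), 24 mm high, with a round dome 48 mm across on it, 40.5 mm high in all. Nothing can rest on the dome, so it goes on top of the pile. Origin: centre of the flat underside, z up.
- mixing_bowl: Black rubber mixing bowl, 110 mm across, 60 mm high; leave alone. Origin: centre of its underside.
- water_bottle: Clear bottle with a blue cap, 60 mm across, 190 mm tall; leave alone. Origin: centre of its underside.
- plaster_spatula: Plaster spatula 190 mm long lying on the table; leave alone. Origin: middle of its length, on the table side.
Things that resemble listed ones, but are neither listed nor needed, are in the scene too. What is shaped like the stand but red is not meant. Leave any red look-alike of the cast_d alone.

How it is judged:
By the outcome, as a careful person would: the job done as asked, in the order asked, and still so for the second after the job is handed in, with the robot touching nothing.
Of cast_a, cast_b, cast_c, cast_d only 3 to 4 are there at a start; the rules pass over those that are not, and their reading is None.
At some moment in a run one of cast_dome may be knocked a few centimetres aside while the robot is not near it.
It also fails if it takes over 208 s, if anything falls off the work surface, if the arm or the gripper's body presses on something with over 40 N, if the wrist force passes 120 N, or if a joint passes its speed limit or range.

## Working session

There is one attempt and no reset: what is moved stays moved. The work goes in short steps, Python scripts to look and compute and a shell command to move; the robot and the scene stay as the last step left them, time stands still between calls to the robot, and variables do not carry over. Pictures are saved under pics/ and viewed, and the job is handed in when it is done.

```bash
ls; mkdir -p pics; python3 - <<'E'
from bench import env
import cv2
print(env.pinch_z, env.state())
for n in("top","side"):
    c=env.capture(n); cv2.imwrite(f"pics/{n}0.png",c["img"]); print(n,c["mtx"],c["dist"],c["R"],c["t"])
E
```

```text
pics
0.0187 {'time_s': 0.0, 'joint_positions': array([ 1.17588198,  0.47778132,  0.02234713,  1.55645164, -0.01150933,
        1.10928827, -0.08309978]), 'dq': array([ 7.45159229e-04,  5.12576439e-05,  1.83651159e-04,  1.63801394e-03,
        2.60879809e-04, -1.95790764e-03, -6.00993106e-04]), 'effort': array([-5.76555158e-04, -5.96444607e+01,  1.60792831e+00, -2.81196070e+01,
        1.24897849e-02,  9.23870655e-03, -2.49629880e-05]), 'eef_pos': array([ 0.19077406, -0.64686674,  0.23033837]), 'eef_rot': array([-8.79511444e-04,  9.89733609e-01,  1.42921562e-01, -1.91822092e-04]), 'ft_force': array([-0.37490618, -0.27864575, -0.00275433]), 'wrist_torque': array([ 0.0481747 , -0.01051902, -0.01744681]), 'grip_width': 0.9989416950042947}
top [[435.69925124   0.         319.51814892]
 [  0.         435.69925124 197.33780027]
 [  0.           0.           1.        ]] [-0.11643719  0.          0.          0.          0.        ] [[-0.0140214  -0.99989068 -0.00469264]
 [-0.99806362  0.0142799  -0.06054   ]
 [ 0.06060039  0.0038347  -0.99815474]] [0.07325219 0.52335035 1.20245177]
side [[459.28489318   0.         310.93725837]
 [  0.         459.28489318 199.23580019]
 [  0.           0.           1.        ]] [0.01052594 0.         0.         0.         0.        ] [[-0.99943994 -0.03246408  0.00811685]
 [-0.02504011  0.56462175 -0.82496986]
 [ 0.02219894 -0.82471108 -0.56511844]] [0.51320476 0.06568052 1.37926149]
```

View pics/top0.png

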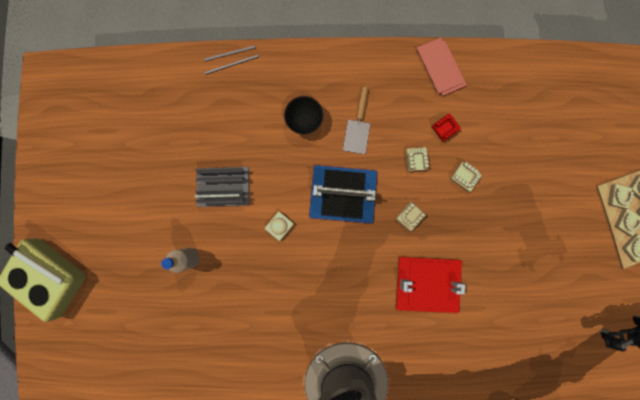

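View pics/side0.png

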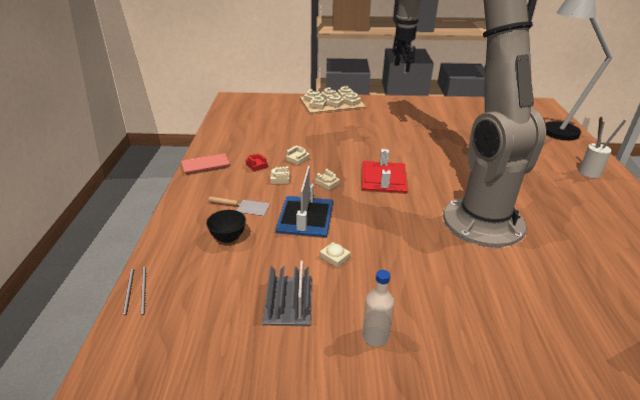

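```bash
cat > h.py <<'E'
from bench import env
import numpy as np, cv2
from scipy.spatial.transform import Rotation as Rn
def cap(n): return env.capture(n)
def proj(c,P):
    P=np.atleast_2d(np.asarray(P,float))
    return cv2.projectPoints(P,cv2.Rodrigues(c["R"])[0],c["t"],c["mtx"],c["dist"])[0].reshape(-1,2)
def unproj(c,uv,z):
    n=cv2.undistortPoints(np.array([[uv]],float),c["mtx"],c["dist"])[0,0]
    d=c["R"].T@np.array([n[0],n[1],1.]); o=-c["R"].T@c["t"]
    return o+d*(z-o[2])/d[2]
def crop(c,u,v,w,h,s,name,pts=None):
    M=np.array([[s,0,-u*s],[0,s,-v*s]],float)
    im=cv2.warpAffine(c["img"],M,(w*s,h*s),flags=cv2.INTER_CUBIC)
    if pts is not None:
        for poly,col in pts:
            q=((poly-[u,v])*s).astype(int); cv2.polylines(im,[q.reshape(-1,1,2)],True,col,1,cv2.LINE_AA)
    cv2.imwrite(name,im)
E
python3 - <<'E'
from h import *
c=cap("top"); crop(c,395,140,100,75,8,"pics/t1.png"); crop(c,190,155,200,90,4,"pics/t2.png")
print(*[unproj(c,p,.024).round(3) for p in [(417,159),(466,176),(411,216),(280,226),(622,197)]])
print(unproj(c,(344,193),.141),unproj(c,(208,188),.05),-c["R"].T@c["t"])
c=cap("side"); crop(c,235,140,130,95,6,"pics/s1.png"); crop(c,250,230,130,95,6,"pics/s2.png");print(-c["R"].T@c["t"])
E
```

```text
[ 0.628 -0.21   0.024] [ 0.578 -0.348  0.024] [ 0.468 -0.188  0.024] [0.446 0.176 0.024] [ 0.512 -0.829  0.024]
[0.52677997 0.00372949 0.141     ] [0.55234887 0.37163182 0.05      ] [0.450495   0.06115975 1.23226031]
[0.48394385 1.1170683  0.82946494]
```

View pics/t1.png

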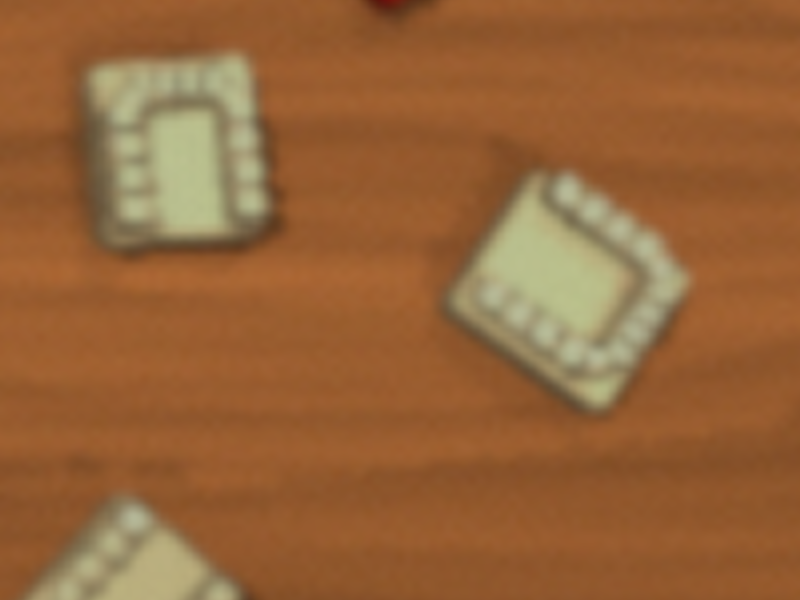

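View pics/t2.png

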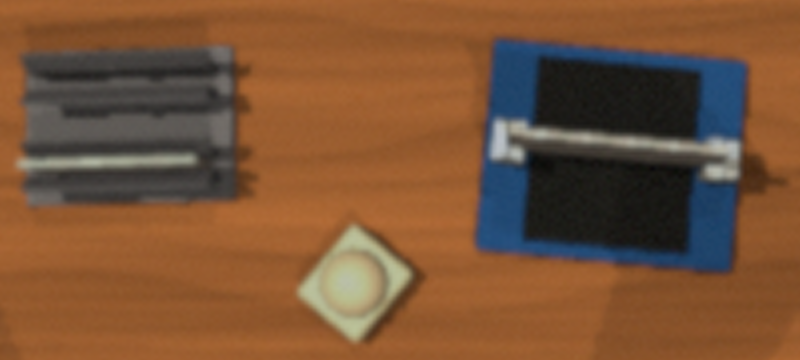

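View pics/s1.png

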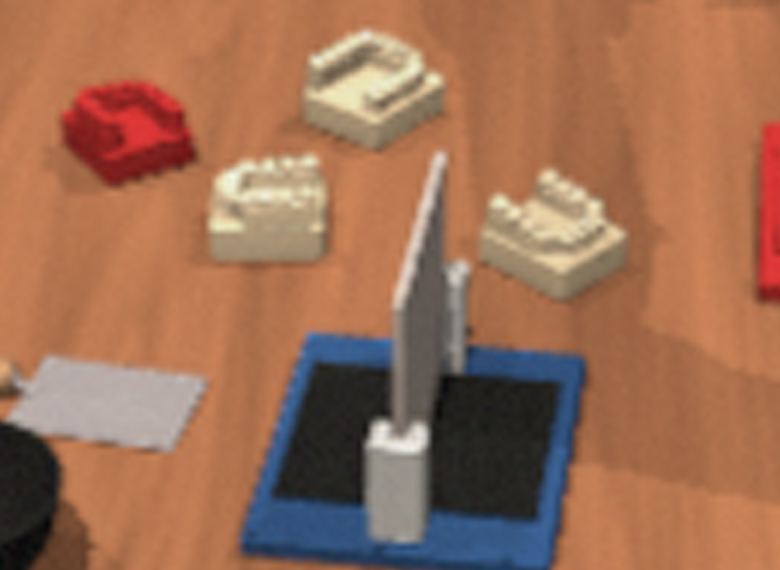

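View pics/s2.png

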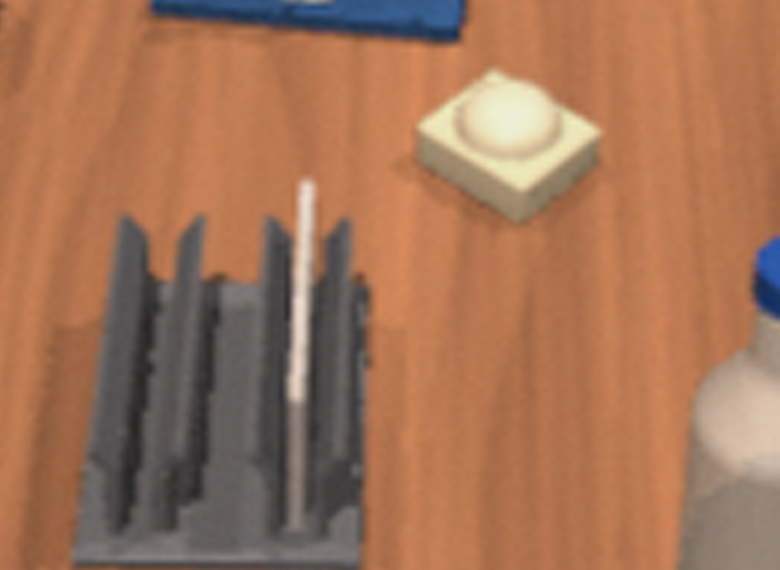

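```bash
cat > fit.py <<'E'
from h import *
from scipy.optimize import minimize
S={'a':(66,58,39,.14,0),'b':(64,56,38,-.15,0),'c':(68,60,40,0,.14),'d':(64,58,39,-.10,.11),'dome':(64,56,40.5,0,0)}
def hs(k,inset=3.0,w=9.):
    L,W,h,sx,sy=S[k]; a=L/2-inset;b=W/2-inset
    # horseshoe as three bars (rects), front chamfered
    r=8
    bars=[[(-a,b-w),(a-r,b-w),(a-r,b),(-a,b)],[(-a,-b),(a-r,-b),(a-r,-b+w),(-a,-b+w)],
          [(a-w,-b+r),(a,-b+r),(a,b-r),(a-w,b-r)],[(a-r-4,b),(a-r,b),(a,b-r),(a-w,b-r)],[(a-r-4,-b),(a-r,-b),(a,-b+r),(a-w,-b+r)]]
    out=[]
    for B in bars:
        lo=[(x,y,24) for x,y in B]; hi=[(x,y,h+sx*x+sy*y) for x,y in B]
        out.append((np.array(lo+hi,float)/1000,np.array(hi,float)/1000))
    return out
def parts(k):
    L,W,h,_,_=S[k]
    box=np.array([(x*L/2,y*W/2,z) for z in(0,24) for x,y in((1,1),(1,-1),(-1,-1),(-1,1))],float)/1000
    P=[box]
    if k=='dome':
        D=[(24*np.cos(t)*np.cos(f),24*np.cos(t)*np.sin(f),24+16.5*np.sin(t)) for t in np.linspace(0,np.pi/2,5) for f in np.linspace(0,2*np.pi,24)]
        P.append(np.array(D)/1000)
    else: P+= [p for p,_ in hs(k)]
    return P
def T(P,q,z0=0):
    c,s=np.cos(q[2]),np.sin(q[2]); R=np.array([[c,-s,0],[s,c,0],[0,0,1]])
    return P@R.T+[q[0],q[1],z0]
def sil(c,k,q,win,s=6,z0=0):
    u,v,w,h=win; m=np.zeros((h*s,w*s),np.uint8)
    for P in parts(k):
        uv=(proj(c,T(P,q,z0))-[u,v]+.5)*s
        cv2.fillConvexPoly(m,cv2.convexHull((uv*16).astype(np.int32)),255,cv2.LINE_8,4)
    return cv2.resize(m,(w,h),interpolation=cv2.INTER_AREA).astype(float)/255
def mask(c,win):
    u,v,w,h=win; im=c["img"][v:v+h,u:u+w].astype(float)
    r=im[...,0]/(im[...,2]+1); return im,r   # blue/red ratio: wood low, plaster high
def fit(cs,k,q0):
    wins=[];tg=[]
    for c in cs:
        u,v=proj(c,[[q0[0],q0[1],.02]])[0].astype(int); win=(u-24,v-24,48,48); im,r=mask(c,win)
        wood=np.median(r[[0,1,-1,-2]]); pl=np.percentile(r,95)
        t=np.clip((r-wood)/(pl-wood)*1.3-.15,0,1)
        wins.append(win);tg.append(t)
    def cost(p,off=True):
        e=0
        for i,(c,w,t) in enumerate(zip(cs,wins,tg)):
            q=p[:3].copy()
            m=sil(c,k,q,w); e+=((m-t)**2).sum()
        return e
    best=None
    sx=np.array([.004,.004,.08])
    for dq in ((0,0,0),(.004,0,.1),(-.004,0,-.1)):
        p0=np.array(q0)+dq
        r=minimize(cost,p0,method='Nelder-Mead',options=dict(initial_simplex=np.vstack([p0]+[p0+np.eye(3)[i]*sx[i] for i in range(3)]),xatol=1e-4,fatol=.02,maxiter=150))
        if best is None or r.fun<best.fun: best=r
    return best.x,best.fun,tg,wins
E
python3 - <<'E'
from fit import *
cs=[cap("top"),cap("side")]
G={'P1':(.628,-.21,0.05),'P2':(.578,-.348,-2.2),'P3':(.468,-.188,-2.3)}
for n,q in G.items():
    for k in 'abcd':
        x,f,tg,w=fit(cs,k,q); print(n,k,x.round(4),round(f,2))
    cv2.imwrite(f"pics/m_{n}.png",cv2.resize(np.hstack(tg)*255,None,fx=6,fy=6))
x,f,tg,w=fit(cs,'dome',(.446,.176,.7)); print('dome',x.round(4),round(f,2))
cv2.imwrite(f"pics/m_d.png",cv2.resize(np.hstack(tg)*255,None,fx=6,fy=6))
u=cs[0]; crop(u,395,195,40,40,12,"pics/p3t.png")
u=cs[1]; crop(u,265,140,50,50,12,"pics/p12s.png"); crop(u,310,165,40,30,16,"pics/p3s.png")
E
```

```text
P1 a [ 0.6289 -0.2112  0.1048] 298.62
P1 b [ 0.6286 -0.2117  0.0463] 269.35
P1 c [ 0.6285 -0.2117  0.1081] 317.1
P1 d [ 0.6288 -0.2116  0.0596] 272.62
P2 a [ 0.5794 -0.3516 -2.2198] 254.1
P2 b [ 0.5783 -0.3527 -2.2104] 246.04
P2 c [ 0.5783 -0.351  -2.1928] 273.61
P2 d [ 0.5779 -0.352  -2.1919] 237.83
P3 a [ 0.4689 -0.1866 -2.3692] 545.76
P3 b [ 0.4673 -0.1897 -2.2817] 501.9
P3 c [ 0.4684 -0.1874 -2.2746] 575.95
P3 d [ 0.4665 -0.1895 -2.2896] 509.11
dome [0.4461 0.18   0.8741] 732.89[ WARN:0@5.585] global loadsave.cpp:1063 imwrite_ Unsupported depth image for selected encoder is fallbacked to CV_8U.
```

View pics/p3t.png

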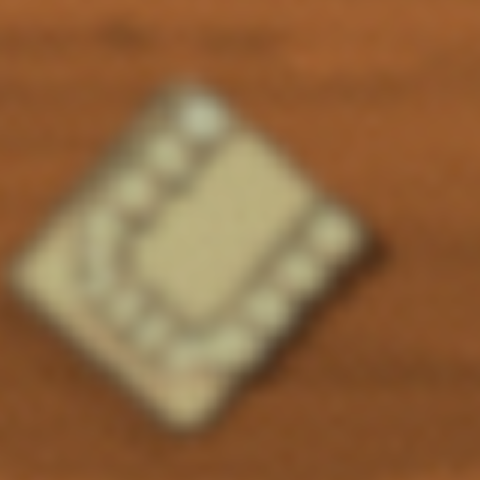

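View pics/p3s.png

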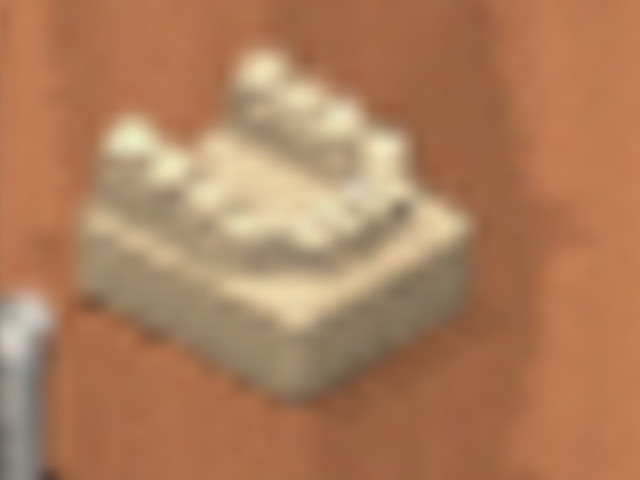

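View pics/p12s.png

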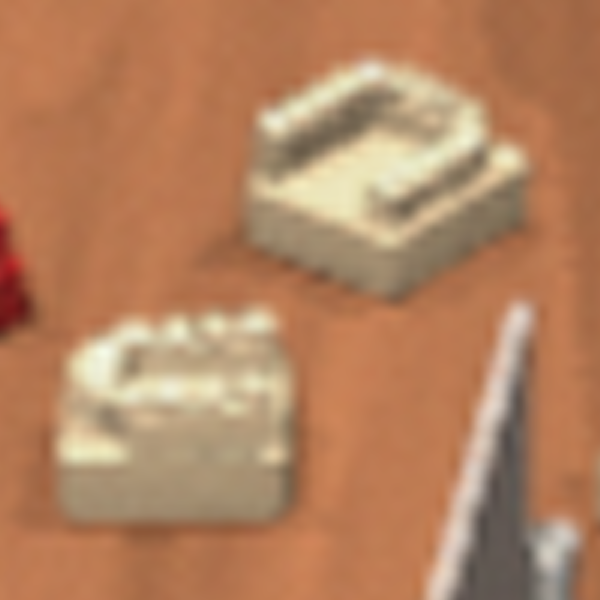

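View pics/m_P2.png

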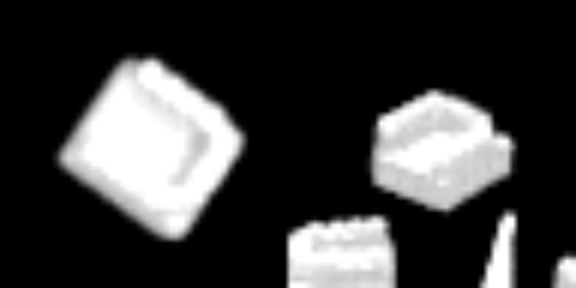

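```bash
python3 - <<'E'
s=open('fit.py').read()
s=s.replace("        wins.append(win)","        _,lab=cv2.connectedComponents((t>.4).astype(np.uint8)); l=lab[24,24]; t=t*(cv2.dilate((lab==l).astype(np.uint8),np.ones((3,3)))>0)\n        wins.append(win)")
open('fit.py','w').write(s)
E
python3 - <<'E'
from fit import *
cs=[cap("top"),cap("side")]
G={'P1':(.628,-.21,0.05),'P2':(.578,-.348,-2.2),'P3':(.468,-.188,2.4)}
col={'a':(255,0,0),'b':(0,255,0),'c':(0,0,255),'d':(255,0,255)}
for n,q in G.items():
    for k in 'abcd':
        x,f,tg,w=fit(cs,k,q); print(n,k,x.round(4),round(f,2), [round(float(((sil(c,k,x,ww)-t)**2).sum()),1) for c,ww,t in zip(cs,w,tg)])
        for c,ww,cn in zip(cs,w,'ts'):
            pts=[(proj(c,T(h,x)),col[k]) for _,h in hs(k)]+[(proj(c,T(parts(k)[0][4:],x)),(255,255,0)),(proj(c,T(parts(k)[0][:4],x)),(255,255,0))]
            crop(c,ww[0]+4,ww[1]+4,40,40,9,f"pics/o_{n}_{k}_{cn}.png",pts)
x,f,tg,w=fit(cs,'dome',(.446,.176,.7)); print('dome',x.round(4),round(f,2))
for n in G:
    r=[np.hstack([cv2.imread(f"pics/o_{n}_{k}_{cn}.png") for k in 'bd' ]) for cn in 'ts']
    cv2.imwrite(f"pics/O_{n}.png",cv2.resize(np.vstack(r),None,fx=.8,fy=.8))
E
```

```text
P1 a [ 0.629  -0.2113  0.1033] 75.84 [34.8, 41.0]
P1 b [ 0.6287 -0.2117  0.044 ] 46.37 [20.3, 26.1]
P1 c [ 0.6286 -0.2117  0.107 ] 94.03 [56.5, 37.6]
P1 d [ 0.6288 -0.2116  0.0596] 49.55 [24.6, 24.9]
P2 a [ 0.5793 -0.3517 -2.2293] 47.53 [17.4, 30.1]
P2 b [ 0.5785 -0.3528 -2.2076] 38.92 [15.2, 23.7]
P2 c [ 0.5783 -0.351  -2.1921] 66.65 [31.8, 34.9]
P2 d [ 0.5777 -0.3518 -2.197 ] 30.61 [14.4, 16.2]
P3 a [ 0.4675 -0.1885  2.3605] 123.76 [22.9, 100.9]
P3 b [ 0.4672 -0.1886  2.3744] 97.37 [9.0, 88.3]
P3 c [ 0.4676 -0.188   2.35  ] 184.21 [48.4, 135.8]
P3 d [ 0.4672 -0.1884  2.3657] 120.27 [15.3, 104.9]
dome [0.4461 0.18   0.8741] 585.01
```

```bash
python3 - <<'E'
import cv2,numpy as np
for n,ks in (('P1','abcd'),('P2','abcd')):
    for cn in 'ts':
        I=[cv2.imread(f"pics/o_{n}_{k}_{cn}.png") for k in ks]
        cv2.imwrite(f"pics/Q_{n}_{cn}.png",cv2.resize(np.vstack([np.hstack(I[:2]),np.hstack(I[2:])]),None,fx=.83,fy=.83))
E
```

```text
(no output)
```

View pics/Q_P1_s.png

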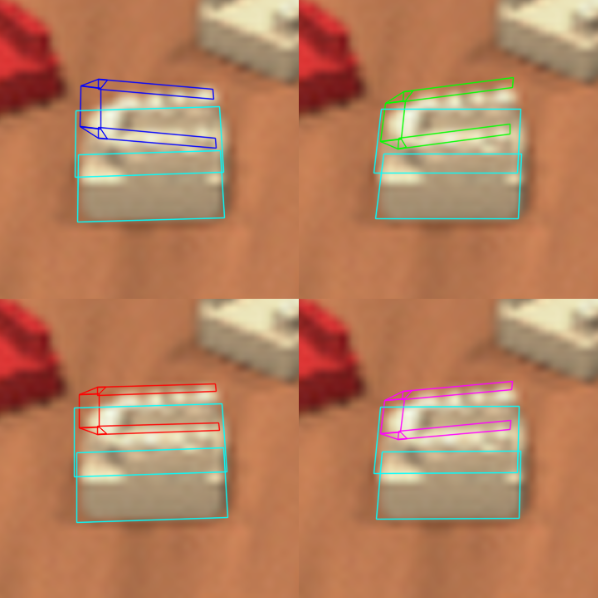

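View pics/Q_P1_t.png

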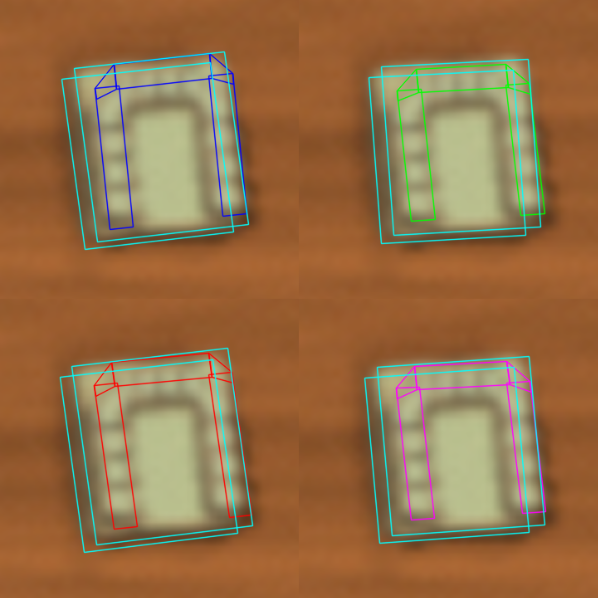

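View pics/Q_P2_s.png

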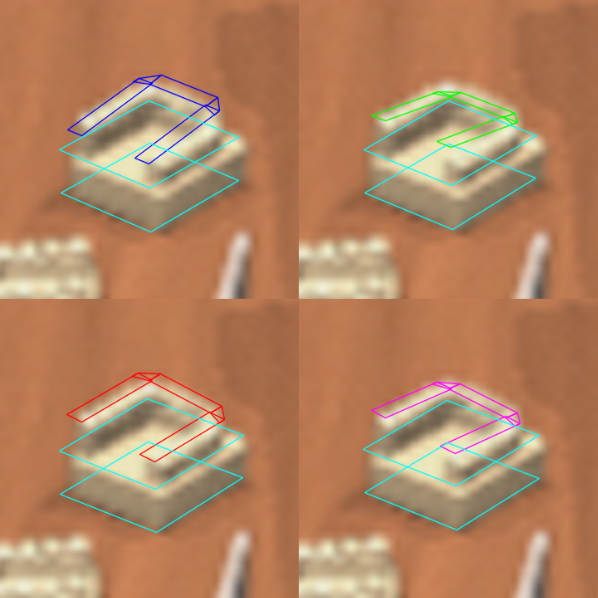

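View pics/O_P3.png

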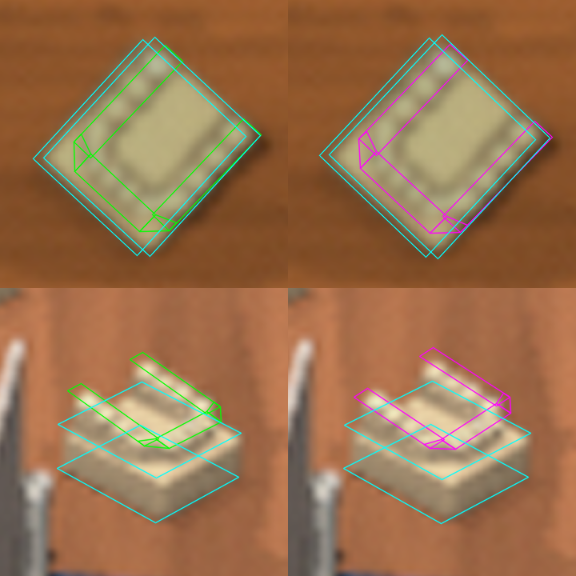

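```bash
python3 - <<'E'
from h import *
T=cap("top");S_=cap("side")
# average several frames
ims={}
for n,c in(("top",T),("side",S_)):
    ims[n]=np.mean([cap(n)["img"].astype(float) for _ in range(6)],0)
    np.save(f"avg_{n}.npy",ims[n])
def g(n,u,v,w,h,s,f):
    im=ims[n][v:v+h,u:u+w].astype(np.float32)
    im=cv2.resize(im,None,fx=s,fy=s,interpolation=cv2.INTER_CUBIC)
    bl=cv2.GaussianBlur(im,(0,0),s*1.0); im=np.clip(im+1.5*(im-bl),0,255)
    for i in range(0,w,5): cv2.putText(im,str(u+i),(i*s,8),0,.3,(255,255,255)); cv2.line(im,(int((i+.5)*s),10),(int((i+.5)*s),16),(255,255,255))
    for i in range(5,h,5): cv2.putText(im,str(v+i),(0,int((i+.5)*s)+3),0,.3,(255,255,255)); cv2.line(im,(22,int((i+.5)*s)),(28,int((i+.5)*s)),(255,255,255))
    cv2.imwrite(f,im)
g("top",402,143,30,30,18,"pics/z1t.png"); g("side",265,162,32,25,20,"pics/z1s.png")
g("top",448,160,36,34,16,"pics/z2t.png"); g("side",282,142,32,25,20,"pics/z2s.png")
E
```

```text
[ WARN:0@19.101] global loadsave.cpp:1063 imwrite_ Unsupported depth image for selected encoder is fallbacked to CV_8U.
```

View pics/z1t.png

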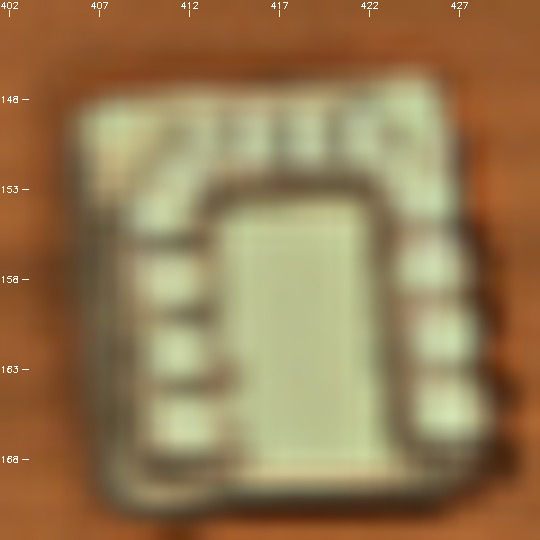

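View pics/z1s.png

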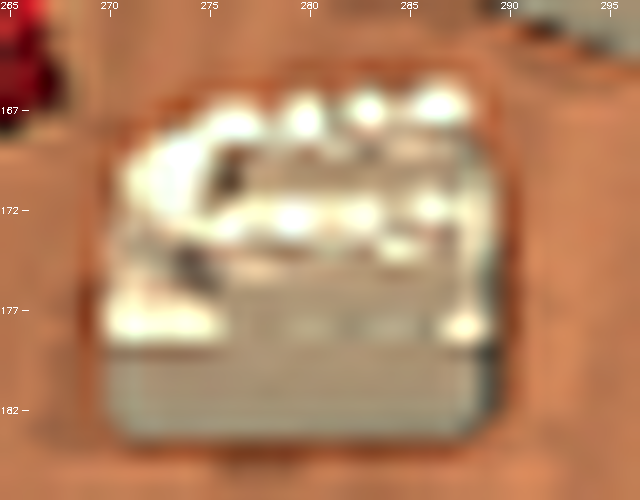

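View pics/z2t.png

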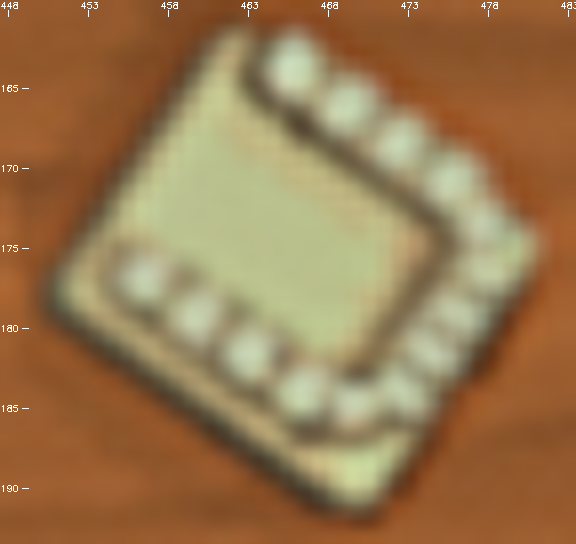

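View pics/z2s.png

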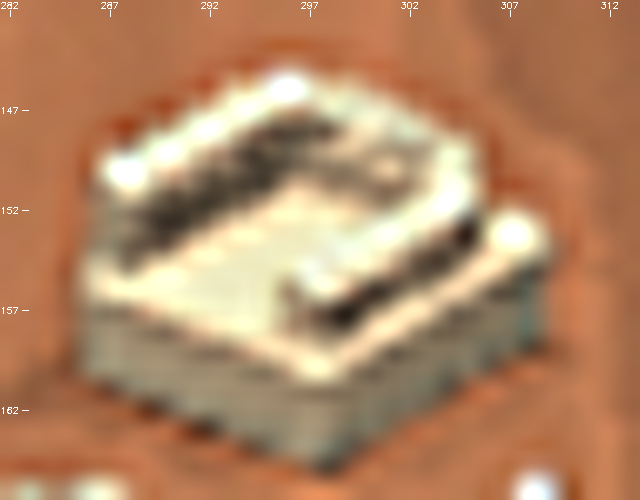

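```bash
python3 - <<'E'
from h import *
T=cap("top");S_=cap("side")
def tri(a,b):
    Ps=[np.hstack([c["R"],c["t"][:,None]]) for c in(T,S_)]
    n=[cv2.undistortPoints(np.array([[p]],float),c["mtx"],c["dist"])[0].T for c,p in((T,a),(S_,b))]
    X=cv2.triangulatePoints(Ps[0],Ps[1],n[0],n[1]); X=(X[:3]/X[3]).ravel()
    e=[np.linalg.norm(proj(c,X)[0]-p) for c,p in((T,a),(S_,b))]
    return (X*1000).round(1),np.round(e,1)
D={'P1+y':[((411.8,166),(286,172)),((411.5,162),(282.5,172)),((411.5,158),(279,172.3)),((411,154.3),(276,172.5))],
'P1-y':[((426.5,165.3),(286.5,166.6)),((426.3,161.5),(283,167)),((425.5,157.5),(279.7,167.3)),((425,153.5),(276.5,167.8))],
'P2+y':[((466,163.8),(287.8,150)),((475.5,171),(295.8,146))],
'P2-y':[((456.5,177),(297.3,155.2)),((466.5,184.3),(304,151.2))]}
for k,v in D.items():
    for a,b in v: print(k,*tri(a,b))
# table check: P1,P2 base bottom-ish corners
print(tri((405.5,168),(289,183)))
E
```

```text
P1+y [ 604.5 -190.7   40.8] [0.5 0.5]
P1+y [ 615.9 -190.2   40.7] [0.5 0.4]
P1+y [ 627.5 -190.9   38.7] [0.4 0.3]
P1+y [ 637.7 -190.    38.3] [0.5 0.4]
P1-y [ 606.3 -232.8   36.8] [0.6 0.5]
P1-y [ 617.8 -233.2   34.7] [0.4 0.3]
P1-y [ 629.  -231.4   34.2] [0.5 0.4]
P1-y [ 640.3 -230.8   32.3] [0.6 0.5]
P2+y [ 609.5 -344.    40.7] [0.4 0.3]
P2+y [ 585.3 -368.8   44.8] [1.6 1.2]
P2-y [ 573.6 -317.2   35.1] [0.3 0.3]
P2-y [ 551.8 -344.3   37.2] [0.6 0.5]
(array([ 599. , -179.9,    5.1]), array([2.1, 1.8]))
```

```bash
python3 - <<'E'
import fit as F
from fit import *
cs=[cap("top"),cap("side")]
for c,n in zip(cs,("top","side")): c["img"]=np.load(f"avg_{n}.npy")
def run(name,q0,hyps):
    wins=[];tg=[]
    for c in cs:
        u,v=proj(c,[[q0[0],q0[1],.02]])[0].astype(int); win=(u-20,v-20,40,40); im,r=mask(c,win)
        wood=np.median(r[[0,1,-1,-2]]); 
        _,lab=cv2.connectedComponents((r>wood+.2).astype(np.uint8)); l=lab[20,20]
        M=cv2.dilate((lab==l).astype(np.uint8),np.ones((3,3)))>0
        pl=np.median(r[cv2.erode((lab==l).astype(np.uint8),np.ones((3,3)))>0])
        tg.append(np.clip((r-wood)/(pl-wood),0,1)*M); wins.append(win)
    for k in hyps:
        base=F.S[k]
        def cost(p,parts_=False):
            e=[]
            for i,(c,t,w) in enumerate(zip(cs,tg,wins)):
                m=sil(c,k,p[:3],w)
                m=cv2.GaussianBlur(cv2.warpAffine(m,np.array([[1,0,p[3+2*i]],[0,1,p[4+2*i]]]),m.shape[::-1]),(0,0),.6)
                e.append(((m-t)**2).sum())
            e.append(4*(p[3:]**2).sum())
            return e if parts_ else sum(e)
        best=None
        st=np.array([.004,.004,.08,1,1,1,1])
        for s in (1,-1):
            p0=np.array(list(q0)+[0]*4)
            r=minimize(cost,p0,method='Nelder-Mead',options=dict(initial_simplex=np.vstack([p0]+[p0+s*np.eye(7)[i]*st[i] for i in range(7)]),xatol=1e-4,fatol=.02,maxiter=500))
            if best is None or r.fun<best.fun: best=r
        print(name,k,best.x.round(4),round(best.fun,1),np.round(cost(best.x,True),1),flush=True)
run('P1',(.628,-.21,0.05),'abcd')
run('P2',(.578,-.352,-2.2),'abcd')
run('P3',(.468,-.188,2.37),'abcd')
run('dome',(.446,.178,.87),['dome'])
run('dome',(.446,.178,.87-1.57),['dome'])
E
```

```text
P1 a [ 0.6289 -0.2112  0.0977  0.1576 -0.4066  0.5162  0.1174] 40.7 [18.7 20.1  1.9]
P1 b [ 0.6289 -0.211   0.0622  0.2126 -0.3825  0.5177  0.1435] 17.2 [8.  7.2 1.9]
P1 c [ 0.6283 -0.2124  0.098  -0.2339 -0.5464  0.2661  0.1204] 52.8 [33.5 17.5  1.8]
P1 d [ 0.6291 -0.2113  0.0707  0.1842 -0.3452  0.5162 -0.019 ] 19.6 [11.3  6.7  1.7]
P2 a [ 0.5782 -0.3516 -2.2256 -0.0179 -0.4623  0.235  -0.0464] 23.8 [10.1 12.7  1.1]
P2 b [ 0.5779 -0.3523 -2.2217 -0.0573 -0.4261  0.3614 -0.2998] 21.4 [ 8.9 10.9  1.6]
P2 c [ 0.5774 -0.3517 -2.2043 -0.1612 -0.4526  0.2974  0.1608] 31.0 [18.  11.7  1.4]
P2 d [ 0.5776 -0.3523 -2.1935 -0.1229 -0.4314  0.3286 -0.0436] 12.0 [6.9 3.9 1.2]
P3 a [ 0.4674 -0.1885  2.3628 -0.1449 -0.0883  0.2349 -0.2969] 34.2 [12.4 21.   0.7]
P3 b [ 0.4667 -0.1888  2.3896 -0.0863 -0.3033  0.3085  0.0435] 14.3 [ 3.1 10.4  0.8]
P3 c [ 0.4685 -0.1892  2.3304 -0.2651  0.2234  0.2975  0.1724] 74.1 [30.6 42.6  1. ]
P3 d [ 0.4673 -0.1884  2.3886  0.0434 -0.1862  0.2974  0.1211] 29.7 [ 7.  22.2  0.6]
dome dome [ 0.4454  0.1795  0.8196 -0.3521 -0.3589  0.4224 -0.1784] 100.4 [51.9 46.7  1.9]
dome dome [ 0.4453  0.1801 -0.713  -0.22   -0.4557  0.3288 -0.1385] 32.0 [ 5.1 25.3  1.5]
```

```bash
cat > cont.py <<'E'
import fit as F
from fit import *
cs=[cap("top"),cap("side")]
for c,n in zip(cs,("top","side")): c["img"]=np.load(f"avg_{n}.npy")
def run(name,q0):
    wins=[];tg=[]
    for c in cs:
        u,v=proj(c,[[q0[0],q0[1],.02]])[0].astype(int); win=(u-20,v-20,40,40); im,r=mask(c,win)
        wood=np.median(r[[0,1,-1,-2]]); 
        _,lab=cv2.connectedComponents((r>wood+.2).astype(np.uint8)); l=lab[20,20]
        M=cv2.dilate((lab==l).astype(np.uint8),np.ones((3,3)))>0
        pl=np.median(r[cv2.erode((lab==l).astype(np.uint8),np.ones((3,3)))>0])
        tg.append(np.clip((r-wood)/(pl-wood),0,1)*M); wins.append(win)
    def cost(p):
        F.S['x']=(p[7],p[8],p[9],p[10],p[11])
        e=0
        for i,(c,t,w) in enumerate(zip(cs,tg,wins)):
            m=sil(c,'x',p[:3],w)
            m=cv2.GaussianBlur(cv2.warpAffine(m,np.array([[1,0,p[3+2*i]],[0,1,p[4+2*i]]]),m.shape[::-1]),(0,0),.6)
            e+=((m-t)**2).sum()
        return e+4*(p[3:7]**2).sum()+.02*((p[9]-39)**2)
    st=np.array([.003,.003,.06,.7,.7,.7,.7,3,3,2,.06,.06])
    for s in (1,-1):
        p0=np.array(list(q0)+[0]*4+[65,58,39,0,0.])
        for it in range(3):
            r=minimize(cost,p0,method='Nelder-Mead',options=dict(initial_simplex=np.vstack([p0]+[p0+s*np.eye(12)[i]*st[i] for i in range(12)]),xatol=1e-4,fatol=.01,maxiter=700,adaptive=True)); p0=r.x
        print(name,r.x[:7].round(3),'LWh',r.x[7:10].round(1),'slopes',r.x[10:].round(3),round(r.fun,1),flush=True)
run('P1',(.628,-.21,0.05))
run('P2',(.578,-.352,-2.2))
run('P3',(.468,-.188,2.37))
E
python3 cont.py
```

```text
P1 [ 0.629 -0.211  0.06   0.204 -0.328  0.516 -0.005] LWh [62.4 54.8 39.3] slopes [-0.148  0.157] 10.1
P1 [ 0.629 -0.211  0.056  0.238 -0.296  0.579 -0.   ] LWh [62.4 54.9 37.3] slopes [-0.141  0.073] 10.2
P2 [ 0.578 -0.352 -2.202 -0.078 -0.328  0.391  0.005] LWh [64.7 56.9 40. ] slopes [-0.067  0.102] 10.4
P2 [ 0.578 -0.352 -2.201 -0.214 -0.359  0.36   0.037] LWh [64.6 56.9 40.2] slopes [-0.072  0.081] 10.5
P3 [ 0.468 -0.188  2.392  0.113  0.08   0.422 -0.023] LWh [61.7 54.4 39.6] slopes [ 0.003 -0.003] 8.8
P3 [ 0.468 -0.188  2.392  0.11   0.062  0.485 -0.041] LWh [61.6 54.5 38.9] slopes [-0.065 -0.021] 8.1
```

```bash
cat > tri.py <<'E'
from h import *
T=cap("top");S_=cap("side")
def tri(a,b,w=(0,0)):
    Ps=[np.hstack([c["R"],c["t"][:,None]]) for c in(T,S_)]
    n=[cv2.undistortPoints(np.array([[p]],float),c["mtx"],c["dist"])[0].T for c,p in((T,a),(S_,b))]
    X=cv2.triangulatePoints(Ps[0],Ps[1],n[0],n[1]); X=(X[:3]/X[3]).ravel()
    return (X*1000).round(1),[(proj(c,X)[0]-p).round(1) for c,p in((T,a),(S_,b))]
E
python3 - <<'E'
from tri import *
for a,b in [((477,172.6),(295.8,146)),((478,173.5),(295.8,146)),((466,163.8),(287.8,150)),((456.5,177),(297.3,155.2)),((466.5,184.3),(304,151.2)),((470,185),(304,150.8))]: print(*tri(a,b))
# project hyps of tip row points at P2 pose
for k,(L,W,h,sx,sy) in {'c':(68,60,40,0,.14),'d':(64,58,39,-.1,.11),'a':(66,58,39,.14,0)}.items():
    q=(.5778,-.352,-2.2); c,s=np.cos(q[2]),np.sin(q[2])
    P=[]
    for x,y in((-L/2+6,W/2-8),(L/2-14,W/2-8),(L/2-14,-W/2+8),(-L/2+6,-W/2+8)):
        P.append((q[0]+(c*x-s*y)/1e3,q[1]+(s*x+c*y)/1e3,(h+sx*x+sy*y)/1e3))
    print(k,proj(T,P).round(1).tolist(),proj(S_,P).round(1).tolist())
# base top corners in side for offset
    P=[(q[0]+(c*x-s*y)/1e3,q[1]+(s*x+c*y)/1e3,.024) for x,y in((-L/2,W/2),(-L/2,-W/2),(L/2,-W/2))]
    print('  base top heel+y, heel-y, front-y side',proj(S_,P).round(1).tolist(),'top',proj(T,P).round(1).tolist())
E
```

```text
[ 583.4 -374.1   41.8] [array([0. , 0.8]), array([-0.6, -0.1])]
[ 582.4 -377.6   39.8] [array([0. , 0.3]), array([-0.2, -0. ])]
[ 609.5 -344.    40.7] [array([0. , 0.4]), array([-0.3, -0. ])]
[ 573.6 -317.2   35.1] [array([0. , 0.3]), array([-0.3, -0. ])]
[ 551.8 -344.3   37.2] [array([0. , 0.6]), array([-0.5, -0. ])]
[ 551.2 -355.9   32.4] [array([0. , 0.3]), array([-0.2, -0. ])]
c [[465.7, 163.2], [479.6, 173.1], [470.3, 186.2], [456.4, 176.2]] [[286.7, 149.6], [295.2, 144.7], [304.6, 149.8], [296.2, 154.8]]
  base top heel+y, heel-y, front-y side [[284.1, 154.2], [296.9, 159.3], [308.7, 152.2]] top [[463.3, 160.6], [451.7, 177.8], [471.3, 191.7]]
d [[466.2, 163.9], [478.4, 173.2], [469.7, 185.5], [457.4, 176.3]] [[287.3, 149.2], [295.1, 145.9], [304.1, 150.4], [296.3, 153.9]]
  base top heel+y, heel-y, front-y side [[284.6, 154.1], [297.0, 159.0], [308.2, 152.3]] top [[463.7, 161.3], [452.5, 177.9], [470.9, 191.0]]
a [[464.9, 164.1], [479.0, 173.3], [470.8, 185.5], [456.7, 176.2]] [[287.2, 151.5], [295.3, 145.2], [304.2, 148.6], [296.2, 155.0]]
  base top heel+y, heel-y, front-y side [[284.5, 154.2], [296.9, 159.1], [308.3, 152.2]] top [[463.4, 161.1], [452.2, 177.7], [471.2, 191.2]]
```

```bash
python3 - <<'E'
from h import *
ims={n:np.load(f"avg_{n}.npy") for n in("top","side")}
def g(n,u,v,w,h,s,f):
    im=ims[n][v:v+h,u:u+w].astype(np.float32)
    im=cv2.resize(im,None,fx=s,fy=s,interpolation=cv2.INTER_CUBIC)
    bl=cv2.GaussianBlur(im,(0,0),s*1.0); im=np.clip(im+1.5*(im-bl),0,255)
    for i in range(0,w,5): cv2.putText(im,str(u+i),(i*s,8),0,.3,(255,255,255)); cv2.line(im,(int((i+.5)*s),10),(int((i+.5)*s),16),(255,255,255))
    for i in range(5,h,5): cv2.putText(im,str(v+i),(0,int((i+.5)*s)+3),0,.3,(255,255,255)); cv2.line(im,(22,int((i+.5)*s)),(28,int((i+.5)*s)),(255,255,255))
    cv2.imwrite(f,im.astype(np.uint8))
g("top",393,200,36,34,16,"pics/z3t.png"); g("side",312,165,32,28,20,"pics/z3s.png")
E
```

```text
(no output)
```

View pics/z3t.png

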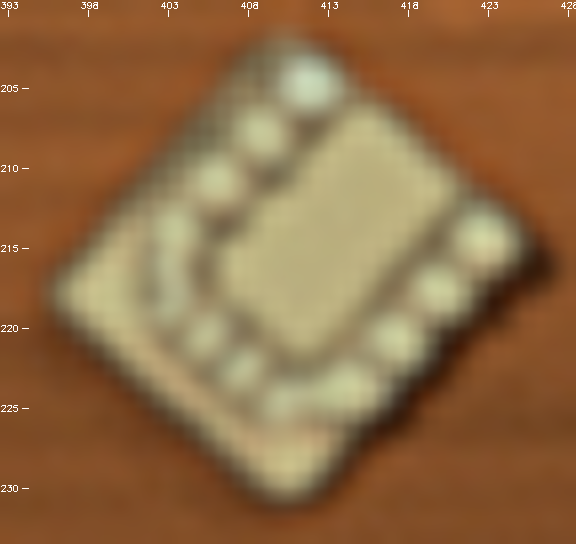

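View pics/z3s.png

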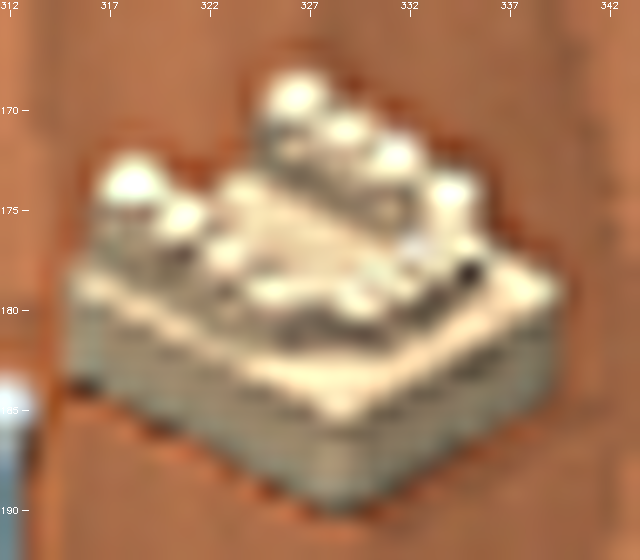

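```bash
python3 - <<'E'
from tri import *
R={'-y':[((411.5,204.7),(318.1,173.6)),((408.8,207.8),(320.6,175.3)),((406,210.8),(322.8,177.2)),((403.5,214),(325,179.1))],
'+y':[((422.6,214.5),(326.4,169.4)),((420,217.5),(328.7,171)),((417.2,220.8),(331.2,172.4)),((414.2,223.7),(334,174))]}
for k,v in R.items():
    for a,b in v: print(k,*tri(a,b))
# predicted tips for each cast, general tooth positions measured: rows y=+-21
G={'P1':(.629,-.211,.06),'P2':(.578,-.352,-2.2),'P3':(.4675,-.1885,2.39)}
S={'a':(66,58,39,.14,0),'b':(64,56,38,-.15,0),'c':(68,60,40,0,.14),'d':(64,58,39,-.10,.11)}
E
```

```text
-y [ 497.6 -187.    39.6] [array([-0. ,  0.5]), array([-0.4, -0. ])]
-y [ 489.2 -179.6   37.8] [array([-0. ,  0.5]), array([-0.4, -0. ])]
-y [ 481.4 -172.2   35.2] [array([-0. ,  0.4]), array([-0.3, -0. ])]
-y [ 473.4 -165.6   32.1] [array([-0. ,  0.2]), array([-0.2, -0. ])]
+y [ 470.2 -217.4   38.5] [array([-0. ,  0.5]), array([-0.4, -0. ])]
+y [ 462.2 -210.4   36.6] [array([-0. ,  0.5]), array([-0.4, -0. ])]
+y [ 453.5 -202.5   36.1] [array([-0. ,  0.3]), array([-0.3, -0. ])]
+y [ 445.  -194.1   35.2] [array([-0. ,  0.6]), array([-0.5, -0. ])]
```

```bash
python3 - <<'E'
from h import *
ims={n:np.load(f"avg_{n}.npy") for n in("top","side")}
def g(n,u,v,w,h,s,f):
    im=ims[n][v:v+h,u:u+w].astype(np.float32)
    im=cv2.resize(im,None,fx=s,fy=s,interpolation=cv2.INTER_CUBIC)
    for i in range(0,w,5): cv2.putText(im,str(u+i),(i*s,8),0,.3,(255,255,255)); cv2.line(im,(int((i+.5)*s),10),(int((i+.5)*s),16),(255,255,255))
    for i in range(5,h,5): cv2.putText(im,str(v+i),(0,int((i+.5)*s)+3),0,.3,(255,255,255)); cv2.line(im,(22,int((i+.5)*s)),(28,int((i+.5)*s)),(255,255,255))
    cv2.imwrite(f,np.clip(im,0,255).astype(np.uint8))
g("top",305,160,80,65,10,"pics/st.png"); g("top",190,158,66,56,12,"pics/rk.png")
g("side",270,160,70,80,7,"pics/ss.png"); g("side",258,255,62,72,8,"pics/rs.png")
E
```

```text
(no output)
```

View pics/st.png

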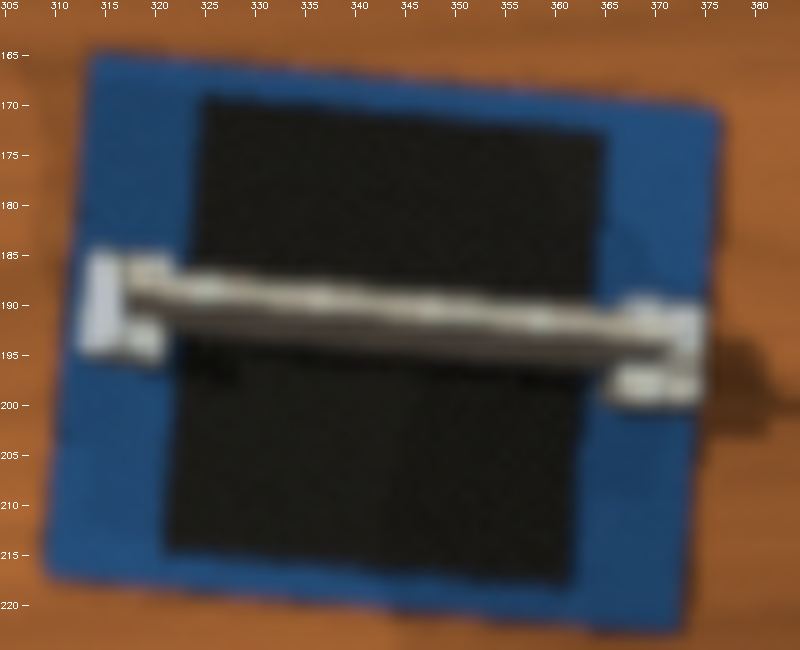

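View pics/rk.png

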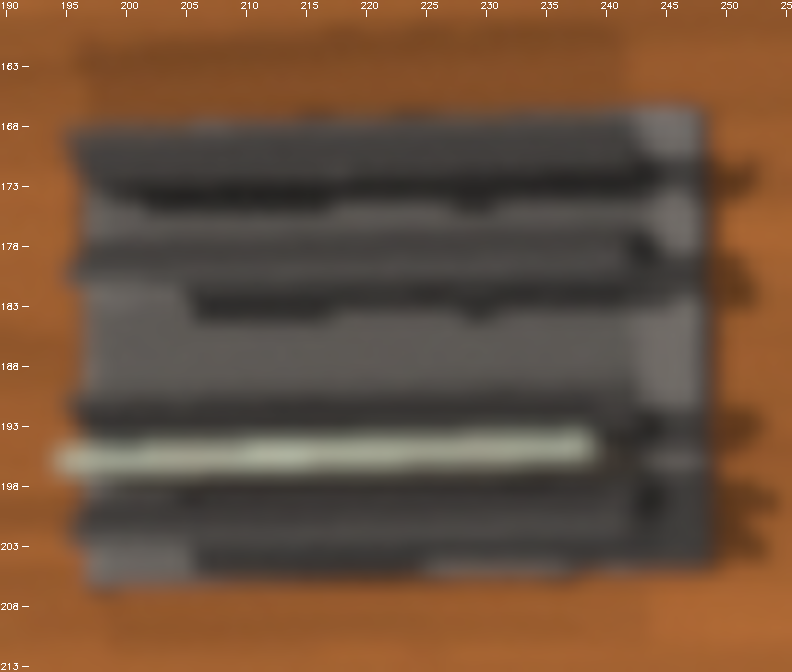

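View pics/ss.png

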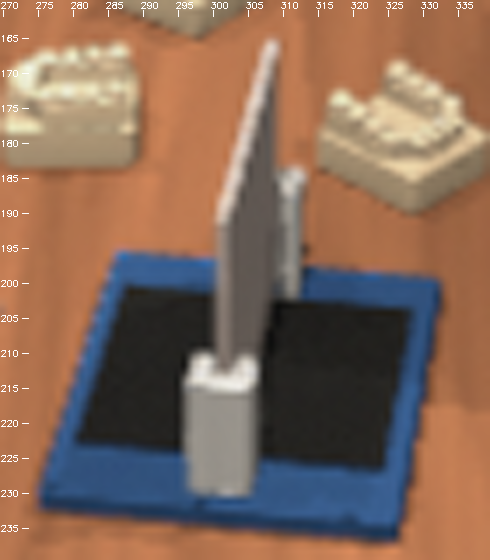

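View pics/rs.png

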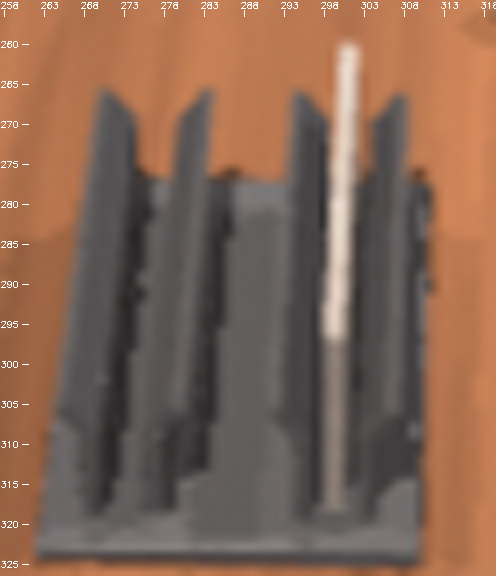

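```bash
python3 - <<'E'
from tri import *
from scipy.optimize import least_squares
def W(P,q):
    P=np.array(P,float)/1e3; c,s=np.cos(q[2]),np.sin(q[2])
    return np.c_[q[0]+c*P[:,0]-s*P[:,1],q[1]+s*P[:,0]+c*P[:,1],P[:,2]]
def fit(obs,q0):
    def f(q): return np.concatenate([(proj(c,W(P,q))-uv+q[3+2*i:5+2*i]).ravel() for i,(c,P,uv) in enumerate(obs)]+[np.array(q[3:])*2])
    r=least_squares(f,list(q0)+[0]*4); return r.x,r.fun
stand=[(T,[(65,57.5,16),(65,-57.5,16),(-65,-57.5,16),(-65,57.5,16)],np.array([(324.8,169),(365.2,172.7),(361.8,218.2),(320.8,214.5)])),
(S_,[(65,-57.5,16),(-65,-57.5,16),(-65,57.5,16),(65,57.5,16)],np.array([(286.9,200.2),(328.4,203.5),(324.2,226.6),(280.5,222.4)]))]
q,r=fit(stand,(.52,.0,-.09)); print('stand',q.round(4),abs(r).max().round(2))
P=W([(0,70,141),(0,-70,141),(0,0,141)],q); print(P.round(4),'proj',proj(T,P).round(1).tolist(),proj(S_,P).round(1).tolist())
rack=[(T,[(-25,75,8),(85,75,8),(85,-75,8),(-12,-65,54),(12,-65,54),(48,-65,54),(72,-65,54)],np.array([(247.8,166.4),(248.8,205),(197,206.1),(195.2,168.5),(195.2,180.2),(195.5,191.2),(195.7,202)])),
(S_,[(-12,65,54),(12,65,54),(48,65,54),(72,65,54),(-25,-75,8),(85,-75,8)],np.array([(270.9,265.7),(284.2,265.7),(294.9,266.4),(308.6,266.6),(262.1,322),(309.8,322.4)]))]
q,r=fit(rack,(.58,.36,3.14)); print('rack',q.round(4)); print(r[:26].reshape(-1,2).round(1).tolist())
E
```

```text
stand [ 5.329e-01  2.000e-04 -1.003e-01  1.267e-01 -2.181e-01  2.248e-01
  2.499e-01] 0.63
[[ 5.399e-01  6.990e-02  1.410e-01]
 [ 5.259e-01 -6.940e-02  1.410e-01]
 [ 5.329e-01  2.000e-04  1.410e-01]] proj [[317.6, 188.2], [373.1, 193.0], [345.4, 190.6]] [[300.9, 190.2], [307.9, 164.7], [304.5, 176.9]]
rack [ 0.5885  0.3416  3.1498  0.0689 -0.3923  0.3355  0.2027]
[[0.6, 0.2], [0.0, 0.3], [-0.4, 0.3], [0.0, 1.9], [0.1, -1.1], [-0.2, 1.0], [-0.4, -1.1], [1.5, -0.5], [-2.1, -0.3], [1.8, -0.7], [-2.2, -0.6], [-0.5, 0.2], [0.2, 1.0]]
```

```bash
cat > go.py <<'E'
import sys
from h import *
def pose():
    s=env.state(); q=s["eef_rot"]; return s,np.array(s["eef_pos"]),Rn.from_quat([q[1],q[2],q[3],q[0]])
def down(psi,tilt=(0,0)):
    # tool z along -(normal) of surface z = gx x + gy y
    n=np.array([-tilt[0],-tilt[1],1.]);n/=np.linalg.norm(n); z=-n
    x=np.array([np.cos(psi),np.sin(psi),0]); x-=x.dot(z)*z; x/=np.linalg.norm(x)
    return Rn.from_matrix(np.c_[x,np.cross(z,x),z])
def row(p,psi,tilt=(0,0)):
    s,p0,R0=pose(); Rt=down(psi,tilt)
    d=R0.inv().apply(np.array(p)-p0)*100; w=(R0.inv()*Rt).as_rotvec()
    print("row",d.round(2).tolist(),w.round(3).tolist(),"| t",round(s["time_s"],2),"tcp",p0.round(4),"psi",round(np.arctan2(*R0.as_matrix()[[1,0],0]),3),"F",np.round(s["ft_force"],1),"grip mm",round(85.4*s["grip_width"],1))
if __name__=="__main__":
    a=list(map(float,sys.argv[1:])); row(a[:3],a[3],a[4:6] if len(a)>4 else (0,0))
E
python3 go.py 0.533 0 0.27 1.47
```

```text
row [51.12, -52.42, -3.87] [0.0, 0.0, -1.183] | t 1.7 tcp [ 0.191  -0.6475  0.2313] psi 0.287 F [ 0.6 -0.3 -0.3] grip mm 85.6
```

```bash
python3 -m crank '[[5,-5,-0.4,0,0,-0.12,8.5],[10,-10,-0.8,0,0,-0.24,8.5],[15,-15,-1.2,0,0,-0.36,8.5],[20,-20,-1.6,0,0,-0.48,8.5],[25,-25,-2,0,0,-0.6,6],[30,-30,-2.4,0,0,-0.72,5],[35,-35.5,-2.8,0,0,-0.84,4],[40,-41,-3.1,0,0,-0.96,4],[45,-46,-3.5,0,0,-1.08,4],[51.1,-52.4,-3.9,0,0,-1.183,4]]' 40; python3 go.py 0.533 0 0.27 1.47
```

```text
time_s: 2.53
eef_pos: [0.3877, -0.2788, 0.2547]
eef_rot: [0.001, 0.74, 0.673, -0.0]
ft_force: [1.0, 0.6, 0.4]
grip_width: 0.47
row [29.14, 11.81, -1.55] [0.001, 0.001, 0.006] | t 2.53 tcp [ 0.3877 -0.2788  0.2547] psi 1.476 F [1.  0.6 0.4] grip mm 40.1
```

```bash
python3 -m crank '[[3.5,1.4,-0.2,0,0,0.006,3],[7,2.8,-0.4,0,0,0.006,3],[10.5,4.2,-0.6,0,0,0.006,3],[14,5.6,-0.8,0,0,0.006,3],[17.5,7,-1,0,0,0.006,3],[21,8.5,-1.2,0,0,0.006,3],[24.5,10,-1.4,0,0,0.006,3],[27,11,-1.5,0,0,0.006,3],[29.1,11.8,-1.5,0,0,0.006,3],[29.1,11.8,-1.5,0,0,0.006,3]]'; python3 go.py 0.533 0 0.113 1.47
```

```text
time_s: 3.37
eef_pos: [0.5355, 0.0027, 0.2698]
eef_rot: [-0.0, 0.742, 0.671, 0.002]
ft_force: [0.1, 0.6, 1.4]
grip_width: 0.357
row [-0.35, -0.25, 15.67] [0.002, -0.003, 0.001] | t 3.37 tcp [0.5355 0.0027 0.2698] psi 1.471 F [0.1 0.6 1.4] grip mm 30.5
```

```bash
python3 -m crank '[[-0.2,-0.2,2,0,0,0,3],[-0.2,-0.2,4,0,0,0,3],[-0.2,-0.2,6,0,0,0,3],[-0.2,-0.2,8,0,0,0,3],[-0.2,-0.2,10,0,0,0,3],[-0.2,-0.2,12,0,0,0,3],[-0.2,-0.2,13.5,0,0,0,3],[-0.2,-0.2,14.6,0,0,0,3],[-0.2,-0.2,15.2,0,0,0,3],[-0.2,-0.2,15.2,0,0,0,3]]'; python3 go.py 0.533 0 0.113 1.47
python3 - <<'E'
from h import *
for n,u,v in(("top",310,150),("side",255,120)):
    c=cap(n); crop(c,u,v,90,80,5,f"pics/g_{n}.png")
a=cv2.imread("pics/g_top.png");b=cv2.imread("pics/g_side.png");cv2.imwrite("pics/g1.png",cv2.resize(np.hstack([a,b]),None,fx=.88,fy=.88))
E
```

```text
time_s: 4.2
eef_pos: [0.5311, -0.0052, 0.1163]
eef_rot: [-0.001, 0.744, 0.668, -0.001]
ft_force: [-1.4, 0.5, 0.7]
grip_width: 0.351
row [0.54, 0.14, 0.32] [-0.002, 0.0, -0.007] | t 4.2 tcp [ 0.5311 -0.0052  0.1163] psi 1.463 F [-1.4  0.5  0.7] grip mm 30.0
```

View pics/g1.png

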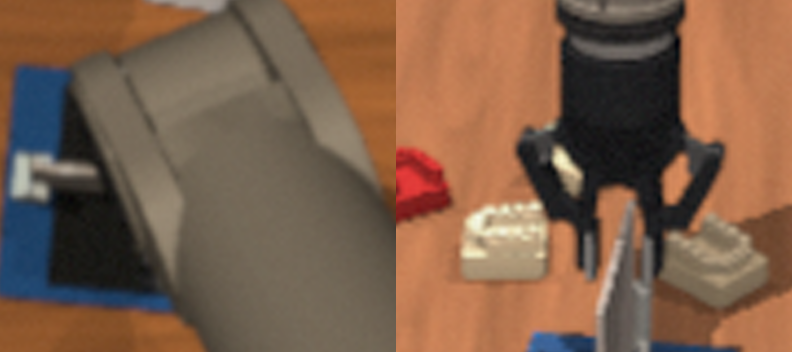

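```bash
python3 -m crank '[[0.4,0.15,0.3,0,0,0,3],[0.4,0.15,0.6,0,0,0,3],[0.4,0.15,0.6,0,0,0,3],[0.4,0.15,0.6,0,0,0,2],[0.4,0.15,0.6,0,0,0,1],[0.4,0.15,0.6,0,0,0,0.6],[0.4,0.15,0.6,0,0,0,0.2],[0.4,0.15,0.6,0,0,0,0],[0.4,0.15,0.6,0,0,0,0],[0.4,0.15,0.6,0,0,0,0]]' 60; python3 go.py 0.533 0 0.23 1.47
```

```text
time_s: 5.13
eef_pos: [0.5339, -0.001, 0.1115]
eef_rot: [0.0, 0.744, 0.668, 0.0]
ft_force: [-0.0, -0.7, 3.1]
grip_width: 0.05
row [0.09, -0.09, -11.85] [0.001, 0.0, -0.006] | t 5.13 tcp [ 0.5339 -0.001   0.1115] psi 1.464 F [-0.  -0.7  3.1] grip mm 4.3
```

Gripped on the panel (about 5 mm). Now straight up.

```bash
python3 -m crank '[[0,0,-0.5,0,0,0,0],[0,0,-1.5,0,0,0,0],[0,0,-2.7,0,0,0,0],[0,0,-4,0,0,0,0],[0,0,-5.5,0,0,0,0],[0,0,-7,0,0,0,0],[0,0,-8.5,0,0,0,0],[0,0,-10,0,0,0,0],[0,0,-11.3,0,0,0,0],[0,0,-11.8,0,0,0,0]]'; python3 go.py 0.5885 0.3416 0.24 1.578
python3 - <<'E'
from h import *
c=cap("side"); crop(c,255,80,110,130,5,f"pics/g2.png")
E
```

```text
time_s: 5.97
eef_pos: [0.5346, -0.0006, 0.2322]
eef_rot: [0.001, 0.744, 0.668, 0.001]
ft_force: [0.0, 0.8, -1.4]
grip_width: 0.048
row [34.6, 1.71, -0.76] [0.004, -0.0, -0.114] | t 5.97 tcp [ 0.5346 -0.0006  0.2322] psi 1.464 F [ 0.   0.8 -1.4] grip mm 4.1
```

View pics/g2.png

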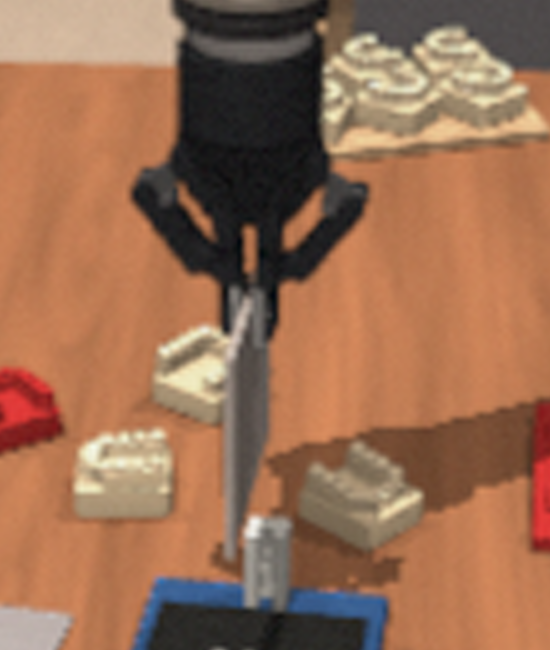

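```bash
python3 -m crank '[[1.5,0.1,0,0,0,-0.01,0],[4.5,0.2,-0.1,0,0,-0.02,0],[8,0.4,-0.2,0,0,-0.03,0],[12,0.6,-0.3,0,0,-0.05,0],[16,0.8,-0.4,0,0,-0.06,0],[20,1,-0.5,0,0,-0.07,0],[24,1.2,-0.6,0,0,-0.08,0],[28,1.4,-0.7,0,0,-0.1,0],[31.5,1.6,-0.7,0,0,-0.11,0],[33.5,1.7,-0.7,0,0,-0.114,0]]';python3 -m crank '[[1,0,0,0,0,0,0],[1,0,0,0,0,0,0],[1,0,0,0,0,0,0],[1,0,0,0,0,0,0],[1,0,0,0,0,0,0],[1,0,0,0,0,0,0],[1,0,0,0,0,0,0],[1,0,0,0,0,0,0],[1,0,0,0,0,0,0],[1,0,0,0,0,0,0]]'; python3 go.py 0.5885 0.3416 0.165 1.578
python3 - <<'E'
from h import *
c=cap("side"); crop(c,230,160,110,170,4,f"pics/g3s.png")
c=cap("top"); crop(c,180,150,110,90,6,f"pics/g3t.png")
E
```

```text
time_s: 6.85
eef_pos: [0.5842, 0.3366, 0.2351]
eef_rot: [-0.002, 0.703, 0.712, 0.0]
ft_force: [-0.3, 0.1, -0.8]
grip_width: 0.046
time_s: 7.68
eef_pos: [0.5863, 0.3401, 0.2363]
eef_rot: [0.0, 0.705, 0.709, 0.0]
ft_force: [0.1, -0.2, -1.2]
grip_width: 0.047
row [0.15, 0.22, 7.13] [0.0, 0.0, -0.0] | t 7.68 tcp [0.5863 0.3401 0.2363] psi 1.578 F [ 0.1 -0.2 -1.2] grip mm 4.0
```

View pics/g3s.png

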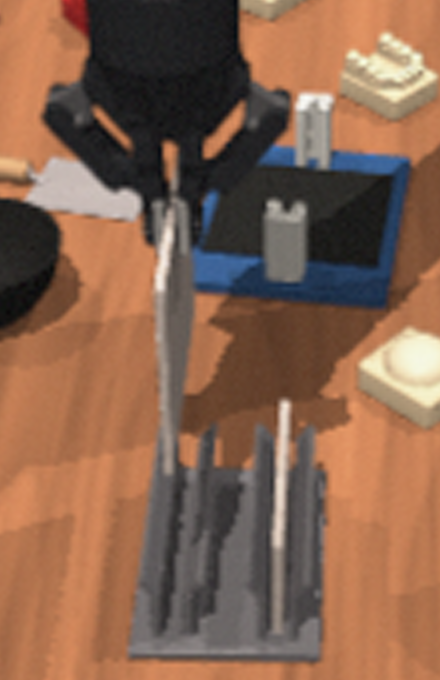

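View pics/g3t.png

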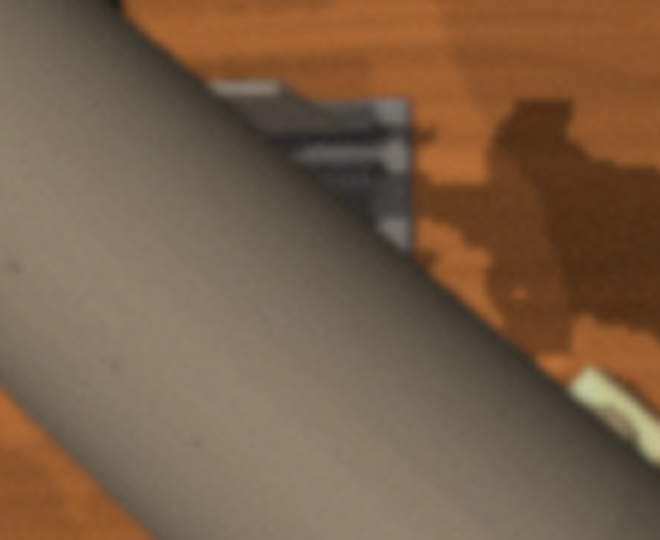

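```bash
python3 - <<'E'
from h import *
c=cap("side")
P=[(.5863,.41,.141),(.5863,.41,.266),(.5863,.27,.266),(.5863,.27,.141)]
print(proj(c,P).round(1))
crop(c,250,200,60,90,8,f"pics/g4.png",[(proj(c,P),(0,0,255))])
E
```

```text
[[270.9 277.6]
 [268.3 231.3]
 [275.2 192. ]
 [277.1 236. ]]
```

View pics/g4.png

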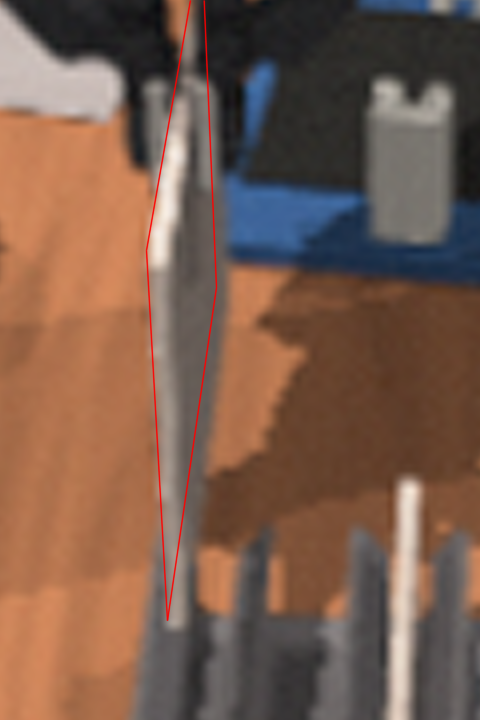

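```bash
python3 -m crank '[[0.1,0.2,1,0,0,0,0],[0.1,0.2,2.2,0,0,0,0],[0.1,0.2,3.5,0,0,0,0],[0.1,0.2,4.7,0,0,0,0],[0.1,0.2,5.9,0,0,0,0],[0.1,0.2,7,0,0,0,0],[0.1,0.2,7.8,0,0,0,0],[0.1,0.2,8.3,0,0,0,0],[0.1,0.2,8.5,0,0,0,0],[0.1,0.2,8.5,0,0,0,0]]'; python3 go.py 0.5885 0.3416 0.105 1.578
python3 - <<'E'
from h import *
c=cap("side"); crop(c,245,210,80,120,5,f"pics/g5.png")
E
```

```text
time_s: 8.67
eef_pos: [0.5882, 0.3413, 0.1509]
eef_rot: [-0.0, 0.705, 0.71, -0.0]
ft_force: [0.6, -0.0, -0.9]
grip_width: 0.047
row [0.03, 0.03, 4.59] [-0.0, 0.0, -0.0] | t 8.67 tcp [0.5882 0.3413 0.1509] psi 1.578 F [ 0.6 -0.  -0.9] grip mm 4.0
```

View pics/g5.png

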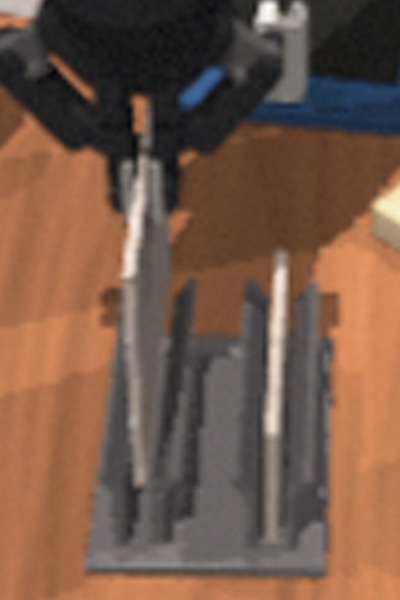

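```bash
python3 -m crank '[[0,0,0.5,0,0,0,0],[0,0,1,0,0,0,0],[0,0,1.5,0,0,0,0],[0,0,2,0,0,0,0],[0,0,2.5,0,0,0,0],[0,0,3,0,0,0,0],[0,0,3.4,0,0,0,0],[0,0,3.8,0,0,0,0],[0,0,4.2,0,0,0,0],[0,0,4.2,0,0,0,0]]'; python3 go.py 0.5885 0.3416 0.1035 1.578
```

```text
time_s: 9.55
eef_pos: [0.5879, 0.341, 0.1082]
eef_rot: [-0.0, 0.705, 0.71, -0.001]
ft_force: [0.1, -1.4, -1.7]
grip_width: 0.048
row [0.06, 0.06, 0.47] [-0.001, 0.001, -0.0] | t 9.55 tcp [0.5879 0.341  0.1082] psi 1.578 F [ 0.1 -1.4 -1.7] grip mm 4.1
```

```bash
python3 -m crank '[[0,0,0.1,0,0,0,0],[0,0,0.2,0,0,0,0],[0,0,0.3,0,0,0,0],[0,0,0.35,0,0,0,0],[0,0,0.4,0,0,0,0],[0,0,0.45,0,0,0,0],[0,0,0.5,0,0,0,0],[0,0,0.55,0,0,0,0],[0,0,0.55,0,0,0,0],[0,0,0.55,0,0,0,0]]'; python3 go.py 0.5885 0.3416 0.1035 1.578
```

```text
time_s: 10.38
eef_pos: [0.5882, 0.3413, 0.1037]
eef_rot: [0.0, 0.705, 0.71, -0.0]
ft_force: [0.2, 0.5, -1.7]
grip_width: 0.049
row [0.03, 0.03, 0.02] [-0.0, 0.0, -0.0] | t 10.38 tcp [0.5882 0.3413 0.1037] psi 1.578 F [ 0.2  0.5 -1.7] grip mm 4.2
```

```bash
python3 -m crank '[[0,0,0.05,0,0,0,0],[0,0,0.1,0,0,0,0],[0,0,0.15,0,0,0,0],[0,0,0.2,0,0,0,0],[0,0,0.25,0,0,0,0],[0,0,0.3,0,0,0,0],[0,0,0.3,0,0,0,0],[0,0,0.3,0,0,0,0],[0,0,0.3,0,0,0,0],[0,0,0.3,0,0,0,0]]'; python3 go.py 0.5885 0.3416 0.1035 1.578
```

```text
time_s: 11.22
eef_pos: [0.589, 0.3414, 0.1035]
eef_rot: [0.001, 0.705, 0.709, 0.001]
ft_force: [-3.9, -4.9, 15.2]
grip_width: 0.05
row [0.02, -0.05, -0.0] [0.002, 0.0, -0.001] | t 11.22 tcp [0.589  0.3414 0.1035] psi 1.577 F [-3.9 -4.9 15.2] grip mm 4.3
```

Bottomed out (15 N). Release and rise.

```bash
python3 -m crank '[[0,0,-0.2,0,0,0,0],[0,0,-0.2,0,0,0,0.8],[0,0,-0.2,0,0,0,1.6],[0,0,-0.2,0,0,0,2],[0,0,-0.2,0,0,0,2],[0,0,-0.2,0,0,0,2.5],[0,0,-0.2,0,0,0,3],[0,0,-1,0,0,0,3],[0,0,-3,0,0,0,3],[0,0,-6,0,0,0,3]]' 40; python3 -m crank '[[0,0,-4,0,0,0,4],[0,0,-8,0,0,0,4],[-2,0,-9,0,0,0,5],[-6,0,-9,0,0,0,6],[-10,0,-9,0,0,0,7],[-14,0,-9,0,0,0,7],[-18,0,-9,0,0,0,7],[-20,0,-9,0,0,0,7],[-20,0,-9,0,0,0,7],[-20,0,-9,0,0,0,7]]'; python3 go.py 0.578 -0.352 0.12 0
python3 - <<'E'
from h import *
c=cap("side"); crop(c,245,210,80,120,5,f"pics/g6.png"); cv2.imwrite("pics/s6.png",c["img"])
c=cap("top"); cv2.imwrite("pics/t6.png",c["img"])
E
```

```text
time_s: 12.05
eef_pos: [0.5868, 0.3401, 0.159]
eef_rot: [-0.001, 0.705, 0.71, -0.003]
ft_force: [-0.0, 0.6, 0.5]
grip_width: 0.355
time_s: 12.88
eef_pos: [0.59, 0.1398, 0.2514]
eef_rot: [0.0, 0.706, 0.708, 0.0]
ft_force: [0.8, 0.6, 0.1]
grip_width: 0.817
row [-49.17, -1.4, 13.15] [0.001, -0.0, 1.575] | t 12.88 tcp [0.59   0.1398 0.2514] psi 1.575 F [0.8 0.6 0.1] grip mm 69.8
```

View pics/g6.png

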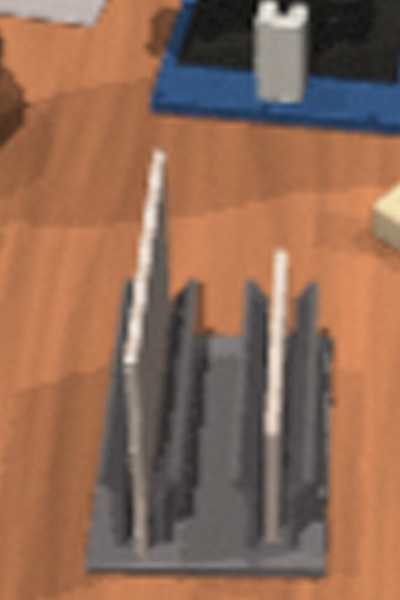

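View pics/t6.png

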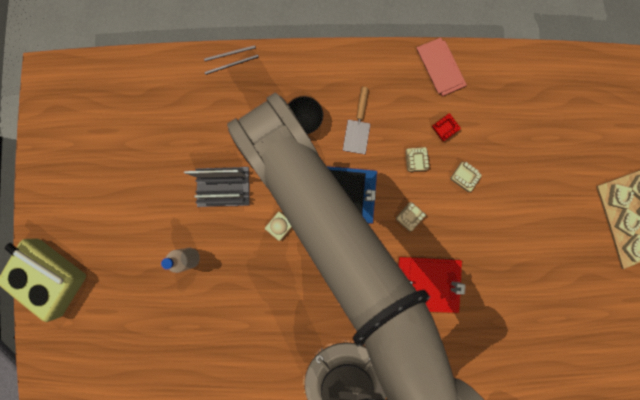

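```bash
python3 -m crank '[[-4,0,0,0,0,0.06,8],[-8,0,0,0,0,0.12,8],[-12,0,0,0,0,0.18,8],[-16,0,0,0,0,0.24,8],[-20,0,0,0,0,0.3,8],[-24,0,0,0,0,0.36,8],[-28,0,0,0,0,0.42,8],[-32,0,2,0,0,0.5,8],[-36,-0.5,4,0,0,0.56,8],[-40,-1,6,0,0,0.62,8]]'; python3 go.py 0.578 -0.352 0.09 0.94
```

```text
time_s: 13.82
eef_pos: [0.5848, -0.2495, 0.195]
eef_rot: [0.0, 0.887, 0.461, 0.001]
ft_force: [0.9, 0.8, -0.3]
grip_width: 0.934
row [-8.79, 5.32, 10.49] [0.001, -0.001, 0.018] | t 13.82 tcp [ 0.5848 -0.2495  0.195 ] psi 0.958 F [ 0.9  0.8 -0.3] grip mm 79.8
```

```bash
python3 -m crank '[[-2.5,1.5,2,0,0,0.018,8],[-5,3,4.5,0,0,0.018,8],[-7.5,4.5,7,0,0,0.018,8],[-8.8,5.3,9,0,0,0.018,8],[-8.8,5.3,10.5,0,0,0.018,8],[-8.8,5.3,10.5,0,0,0.018,8],[-8.8,5.3,10.5,0,0,0.018,8],[-8.8,5.3,10.5,0,0,0.018,8],[-8.8,5.3,10.5,0,0,0.018,8],[-8.8,5.3,10.5,0,0,0.018,8]]'; python3 go.py 0.578 -0.352 0.0 0.94
python3 - <<'E'
from h import *
c=cap("side"); crop(c,255,110,80,70,9,f"pics/g7.png")
E
```

```text
time_s: 14.65
eef_pos: [0.5776, -0.3518, 0.0917]
eef_rot: [0.001, 0.891, 0.454, 0.001]
ft_force: [-0.6, -0.3, -0.1]
grip_width: 0.938
row [-0.0, 0.03, 9.17] [0.002, -0.001, 0.001] | t 14.65 tcp [ 0.5776 -0.3518  0.0917] psi 0.941 F [-0.6 -0.3 -0.1] grip mm 80.1
```

View pics/g7.png

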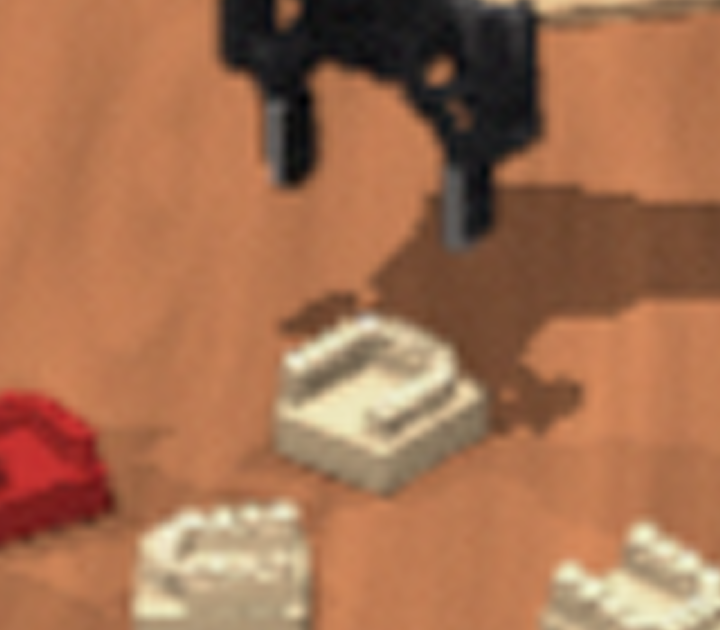

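```bash
python3 -m crank '[[0,0,1.5,0,0,0,8],[0,0,3,0,0,0,8],[0,0,4.5,0,0,0,8],[0,0,6,0,0,0,8],[0,0,7.2,0,0,0,8],[0,0,8.2,0,0,0,8],[0,0,9,0,0,0,8],[0,0,9.3,0,0,0,8],[0,0,9.3,0,0,0,7.5],[0,0,9.3,0,0,0,7]]' 40; python3 go.py 0.578 -0.352 -0.002 0.94
python3 - <<'E'
from h import *
c=cap("side"); crop(c,255,110,80,70,9,f"pics/g8.png")
E
```

```text
time_s: 15.53
eef_pos: [0.5765, -0.3527, -0.0027]
eef_rot: [0.0, 0.892, 0.453, 0.0]
ft_force: [-0.0, -0.2, 0.5]
grip_width: 0.823
row [0.14, 0.08, -0.07] [0.001, -0.0, -0.0] | t 15.53 tcp [ 0.5765 -0.3527 -0.0027] psi 0.94 F [-0.  -0.2  0.5] grip mm 70.3
```

View pics/g8.png

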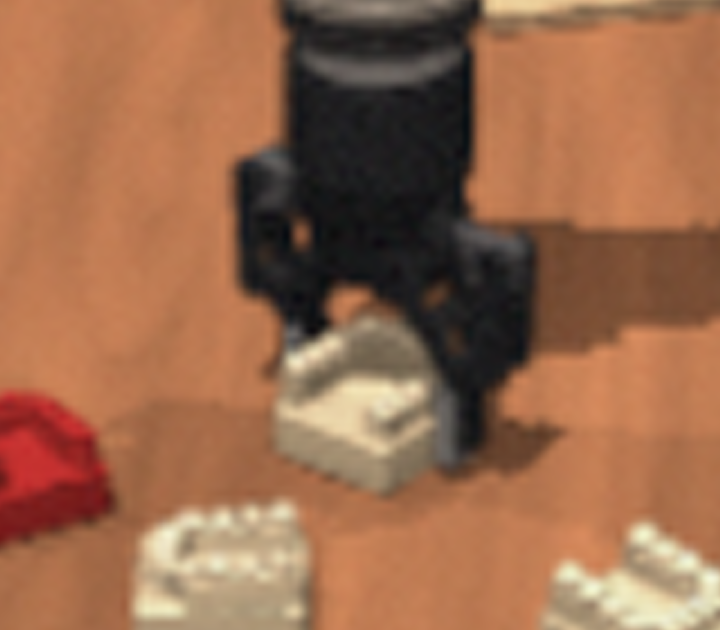

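Straddling well, no contact. Close and watch the force.

```bash
python3 -m crank '[[0.1,0,0,0,0,0,6.6],[0.1,0,0,0,0,0,6.2],[0.1,0,0,0,0,0,5.8],[0.1,0,0,0,0,0,5.4],[0.1,0,0,0,0,0,5],[0.1,0,0,0,0,0,5],[0.1,0,0,0,0,0,5],[0.1,0,0,0,0,0,5],[0.1,0,0,0,0,0,5],[0.1,0,0,0,0,0,5]]' 40; python3 go.py 0.578 -0.352 0.1 0.94
```

```text
time_s: 16.42
eef_pos: [0.5772, -0.3517, -0.0019]
eef_rot: [0.0, 0.892, 0.453, 0.0]
ft_force: [-1.9, 1.4, 5.6]
grip_width: 0.701
row [0.03, 0.09, -10.19] [0.001, -0.0, -0.0] | t 16.42 tcp [ 0.5772 -0.3517 -0.0019] psi 0.94 F [-1.9  1.4  5.6] grip mm 59.9
```

```bash
python3 -m crank '[[0,0,-0.5,0,0,0,5],[0,0,-1.5,0,0,0,5],[0,0,-3,0,0,0,5],[0,0,-5,0,0,0,5],[0,0,-7,0,0,0,5],[0,0,-9,0,0,0,5],[0,0,-11,0,0,0,5],[0,0,-13,0,0,0,5],[0,0,-15,0,0,0,5],[0,0,-16,0,0,0,5]]' 60; python3 go.py 0.533 0 0.14 1.471
python3 - <<'E'
from h import *
c=cap("side"); crop(c,255,70,80,80,8,f"pics/g9.png")
E
```

```text
time_s: 17.25
eef_pos: [0.5781, -0.3523, 0.1613]
eef_rot: [0.002, 0.892, 0.453, 0.001]
ft_force: [1.3, -0.2, -0.5]
grip_width: 0.695
row [25.78, -24.44, 2.03] [0.005, 0.001, -0.531] | t 17.25 tcp [ 0.5781 -0.3523  0.1613] psi 0.94 F [ 1.3 -0.2 -0.5] grip mm 59.4
```

View pics/g9.png

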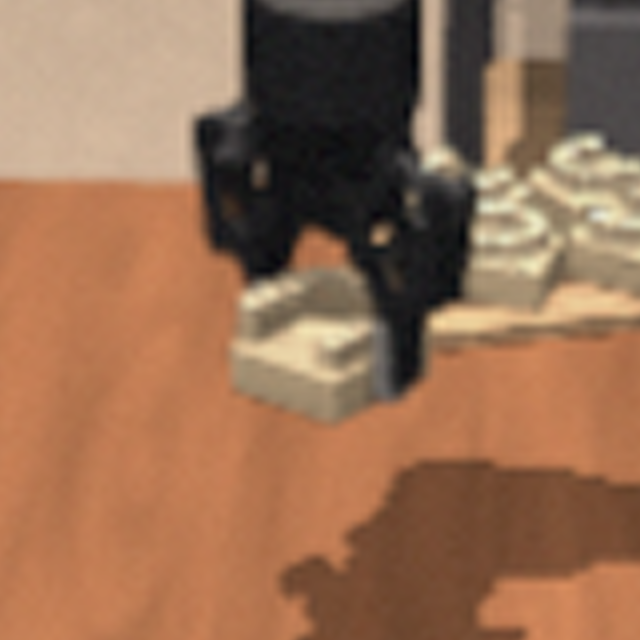

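```bash
python3 -m crank '[[2,-2,0,0,0,-0.05,5],[5,-4.7,0,0,0,-0.1,5],[8,-7.5,0,0,0,-0.16,5],[11,-10.4,0,0,0,-0.22,5],[14,-13.2,0.3,0,0,-0.28,5],[17,-16,0.6,0,0,-0.34,5],[20,-19,1,0,0,-0.4,5],[22.5,-21.3,1.5,0,0,-0.47,5],[25,-23.6,2,0,0,-0.53,5],[25.8,-24.4,2,0,0,-0.53,5]]';python3 -m crank '[[0,0,0,0,0,0,5],[0,0,0,0,0,0,5],[0,0,0,0,0,0,5],[0,0,0,0,0,0,5],[0,0,0,0,0,0,5],[0,0,0,0,0,0,5],[0,0,0,0,0,0,5],[0,0,0,0,0,0,5],[0,0,0,0,0,0,5],[0,0,0,0,0,0,5]]'; python3 go.py 0.533 0 0.014 1.471
python3 - <<'E'
from h import *
c=cap("side"); crop(c,255,120,100,120,5,f"pics/g10.png")
E
```

```text
time_s: 18.13
eef_pos: [0.5301, 0.0067, 0.1363]
eef_rot: [-0.002, 0.739, 0.674, 0.0]
ft_force: [-0.3, 1.2, -1.7]
grip_width: 0.691
time_s: 18.97
eef_pos: [0.532, 0.0005, 0.137]
eef_rot: [-0.0, 0.742, 0.67, 0.0]
ft_force: [-0.6, -0.8, -1.5]
grip_width: 0.692
row [-0.04, 0.11, 12.3] [-0.0, -0.0, -0.001] | t 18.97 tcp [5.32e-01 5.00e-04 1.37e-01] psi 1.47 F [-0.6 -0.8 -1.5] grip mm 59.1
```

View pics/g10.png

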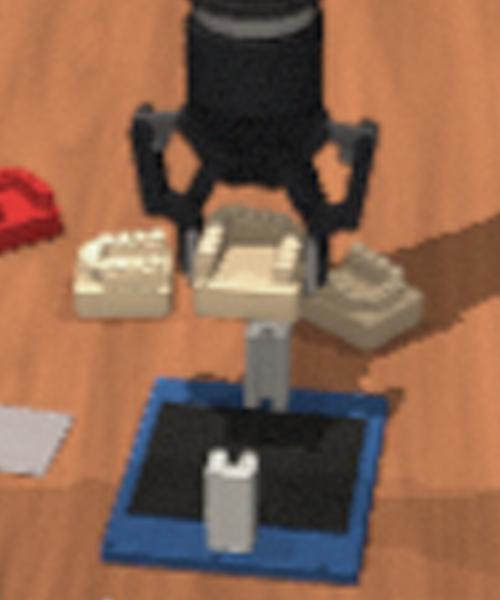

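```bash
python3 -m crank '[[0,0.1,1.5,0,0,0,5],[0,0.1,3.2,0,0,0,5],[0,0.1,5,0,0,0,5],[0,0.1,6.8,0,0,0,5],[0,0.1,8.5,0,0,0,5],[0,0.1,10,0,0,0,5],[0,0.1,11,0,0,0,5],[0,0.1,11.7,0,0,0,5],[0,0.1,12,0,0,0,5],[0,0.1,12.1,0,0,0,5]]'; python3 go.py 0.533 0 0.014 1.471;python3 -m crank '[[0,0,0.05,0,0,0,5],[0,0,0.1,0,0,0,5],[0,0,0.1,0,0,0,5],[0,0,0.15,0,0,0,5],[0,0,0.15,0,0,0,5],[0,0,0.2,0,0,0,5],[0,0,0.2,0,0,0,5],[0,0,0.2,0,0,0,5],[0,0,0.2,0,0,0,5],[0,0,0.2,0,0,0,5]]'; python3 go.py 0.533 0 0.014 1.471
```

```text
time_s: 19.85
eef_pos: [0.533, 0.0005, 0.0159]
eef_rot: [-0.0, 0.742, 0.671, -0.0]
ft_force: [0.3, -0.5, -1.8]
grip_width: 0.697
row [-0.05, 0.0, 0.19] [-0.0, -0.0, -0.001] | t 19.85 tcp [5.33e-01 5.00e-04 1.59e-02] psi 1.47 F [ 0.3 -0.5 -1.8] grip mm 59.5
time_s: 20.68
eef_pos: [0.5331, 0.0004, 0.0142]
eef_rot: [0.0, 0.742, 0.67, 0.0]
ft_force: [0.4, 0.1, 1.2]
grip_width: 0.695
row [-0.04, -0.01, 0.02] [0.0, 0.0, -0.001] | t 20.68 tcp [5.331e-01 4.000e-04 1.420e-02] psi 1.47 F [0.4 0.1 1.2] grip mm 59.4
```

```bash
python3 -m crank '[[0,0,0,0,0,0,6.2],[0,0,0,0,0,0,6.6],[0,0,0,0,0,0,7],[0,0,0,0,0,0,7.4],[0,0,0,0,0,0,8],[0,0,0,0,0,0,8],[0,0,-1,0,0,0,8],[0,0,-3,0,0,0,8],[0,0,-6,0,0,0,8],[0,0,-9,0,0,0,8]]' 40; python3 go.py 0.467 -0.1885 0.1 2.39
```

```text
time_s: 21.52
eef_pos: [0.5322, 0.0006, 0.1051]
eef_rot: [-0.001, 0.742, 0.671, -0.001]
ft_force: [1.1, 0.6, 0.7]
grip_width: 0.937
row [-19.47, -4.59, 0.52] [-0.002, -0.001, -0.92] | t 21.52 tcp [0.5322 0.0006 0.1051] psi 1.47 F [1.1 0.6 0.7] grip mm 80.0
```

```bash
python3 -m crank '[[-1,-0.2,-2,0,0,-0.1,8],[-3,-0.7,-2,0,0,-0.2,8],[-6,-1.4,-2,0,0,-0.3,8],[-9,-2.1,-2,0,0,-0.4,8],[-12,-2.8,-2,0,0,-0.5,8],[-14.5,-3.4,-1.5,0,0,-0.6,8],[-17,-4,-1,0,0,-0.7,8],[-19.5,-4.6,0,0,0,-0.8,8],[-19.5,-4.6,0.5,0,0,-0.92,8],[-19.5,-4.6,0.5,0,0,-0.92,8]]'; python3 go.py 0.467 -0.1885 -0.002 2.39
python3 - <<'E'
from fit import *
c=cap("side"); crop(c,275,110,100,130,5,f"pics/g11.png")
E
```

```text
time_s: 22.35
eef_pos: [0.466, -0.1907, 0.0985]
eef_rot: [-0.001, 0.367, 0.93, -0.0]
ft_force: [-0.2, -0.2, -0.0]
grip_width: 0.943
row [0.06, 0.25, 10.05] [-0.001, -0.002, 0.0] | t 22.35 tcp [ 0.466  -0.1907  0.0985] psi 2.39 F [-0.2 -0.2 -0. ] grip mm 80.5
```

View pics/g11.png

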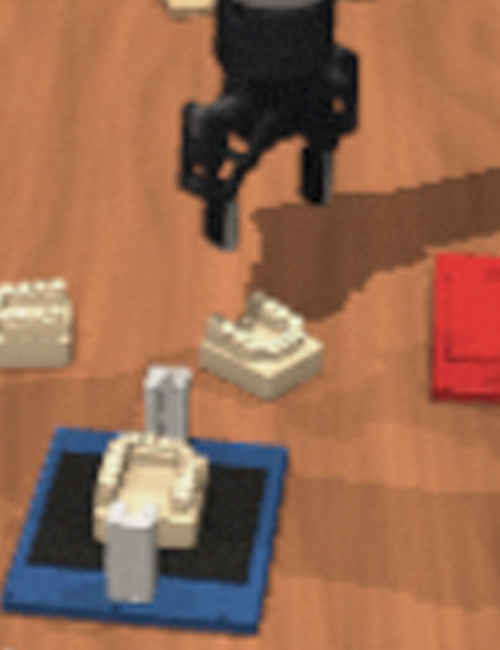

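c sits flat and centred on the pad. Down on P3 (b).

```bash
python3 -m crank '[[0,0.2,1.5,0,0,0,8],[0,0.2,3,0,0,0,8],[0,0.2,4.5,0,0,0,8],[0,0.2,6,0,0,0,8],[0,0.2,7.5,0,0,0,8],[0,0.2,8.7,0,0,0,8],[0,0.2,9.6,0,0,0,8],[0,0.2,10,0,0,0,8],[0,0.2,10,0,0,0,7.5],[0,0.2,10,0,0,0,7]]' 40; python3 go.py 0.467 -0.1885 -0.002 2.39;python3 -m crank '[[0,0,0,0,0,0,6.6],[0,0,0,0,0,0,6.2],[0,0,0,0,0,0,5.8],[0,0,0,0,0,0,5.4],[0,0,0,0,0,0,5],[0,0,0,0,0,0,5],[0,0,0,0,0,0,5],[0,0,0,0,0,0,5],[0,0,0,0,0,0,5],[0,0,0,0,0,0,5]]' 40; python3 go.py 0.467 -0.1885 0.1 2.39
```

```text
time_s: 23.23
eef_pos: [0.4693, -0.1873, -0.0006]
eef_rot: [0.0, 0.367, 0.93, 0.0]
ft_force: [-0.0, 0.9, -1.0]
grip_width: 0.818
row [0.09, -0.25, 0.14] [0.0, 0.0, -0.0] | t 23.23 tcp [ 0.4693 -0.1873 -0.0006] psi 2.39 F [-0.   0.9 -1. ] grip mm 69.9
time_s: 24.07
eef_pos: [0.4692, -0.1877, -0.0002]
eef_rot: [0.0, 0.367, 0.93, -0.0]
ft_force: [-1.9, -0.2, 6.5]
grip_width: 0.65
row [0.1, -0.21, -10.02] [-0.0, 0.001, -0.0] | t 24.07 tcp [ 4.692e-01 -1.877e-01 -2.000e-04] psi 2.39 F [-1.9 -0.2  6.5] grip mm 55.5
```

```bash
python3 -m crank '[[0,0,-0.5,0,0,0,5],[0,0,-1.5,0,0,0,5],[0,0,-3,0,0,0,5],[0,0,-5,0,0,0,5],[0,0,-7,0,0,0,5],[0,0,-9,0,0,0,5],[0,0,-11,0,0,0.1,5],[0,0,-13,0,0,0.2,5],[0,0,-15,0,0,0.3,5],[0,0,-16,0,0,0.4,5]]' 60; python3 go.py 0.533 0 0.15 -0.1
python3 - <<'E'
from fit import *
for n,u,v in(("top",325,170),("side",280,185)):
    c=cap(n); x=(.533,0,-1.671)
    P=parts('c'); pl=[(proj(c,T(P[0][:4],x,.016)),(255,255,0)),(proj(c,T(P[0][4:],x,.016)),(255,255,0))]+[(proj(c,T(h_,x,.016)),(0,0,255)) for _,h_ in hs('c')]
    crop(c,u,v,45,45,9,f"pics/oc_{n}.png",pl)
a=cv2.imread("pics/oc_top.png");b=cv2.imread("pics/oc_side.png");cv2.imwrite("pics/oc.png",cv2.resize(np.hstack([a,b]),None,fx=.98,fy=.98))
E
```

```text
time_s: 24.9
eef_pos: [0.4696, -0.1874, 0.1619]
eef_rot: [0.001, 0.547, 0.837, 0.0]
ft_force: [0.8, -0.2, -2.2]
grip_width: 0.641
row [14.61, 13.34, 1.19] [0.003, -0.001, 2.085] | t 24.9 tcp [ 0.4696 -0.1874  0.1619] psi 1.985 F [ 0.8 -0.2 -2.2] grip mm 54.7
```

View pics/oc.png

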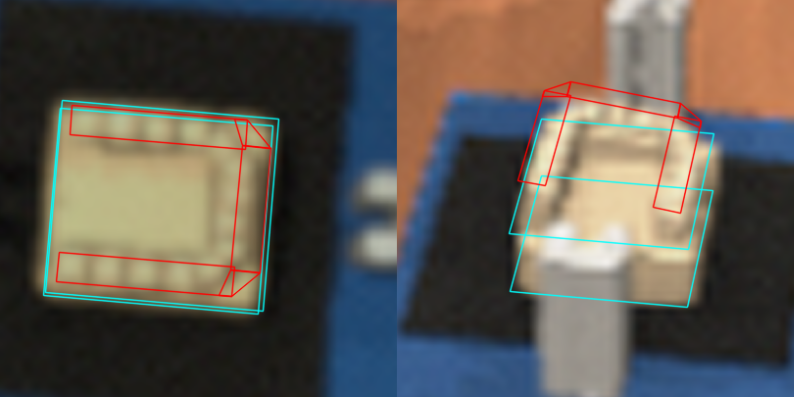

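```bash
python3 -m crank '[[1,1,0,0,0,0.12,5],[3,3,0,0,0,0.24,5],[5,5,0,0,0,0.36,5],[7,7,0,0,0,0.48,5],[9,9,0,0,0,0.6,5],[11,10,0,0,0,0.72,5],[13,11.5,0,0,0,0.84,5],[14,12.5,0.5,0,0,0.96,5],[14.6,13.3,1,0,0,1.08,5],[14.6,13.3,1.2,0,0,1.2,5]]'; python3 go.py 0.532 0 0.15 -0.1 0.1393 -0.014
```

```text
time_s: 25.83
eef_pos: [0.5306, 0.0031, 0.1457]
eef_rot: [-0.001, 0.923, 0.386, -0.0]
ft_force: [-1.2, 0.3, -2.1]
grip_width: 0.643
row [-0.12, 0.31, -0.43] [-0.064, 0.131, 0.89] | t 25.83 tcp [0.5306 0.0031 0.1457] psi 0.792 F [-1.2  0.3 -2.1] grip mm 54.9
```

```bash
python3 -m crank '[[0,0.1,-0.1,-0.008,0.016,0.11,5],[0,0.2,-0.2,-0.016,0.032,0.22,5],[0,0.3,-0.3,-0.024,0.049,0.33,5],[0,0.3,-0.4,-0.032,0.065,0.44,5],[0,0.3,-0.4,-0.04,0.081,0.55,5],[-0.1,0.3,-0.4,-0.048,0.098,0.66,5],[-0.1,0.3,-0.4,-0.056,0.114,0.77,5],[-0.1,0.3,-0.4,-0.064,0.131,0.89,5],[-0.1,0.3,-0.4,-0.064,0.131,0.89,5],[-0.1,0.3,-0.4,-0.064,0.131,0.89,5]]'; python3 go.py 0.532 0 0.066 -0.1 0.1393 -0.014
python3 - <<'E'
from h import *
c=cap("side"); crop(c,265,130,80,110,6,f"pics/g12.png")
E
```

```text
time_s: 26.67
eef_pos: [0.5314, -0.0026, 0.1502]
eef_rot: [0.004, 0.996, -0.047, 0.069]
ft_force: [-0.3, -0.1, -1.8]
grip_width: 0.641
row [-1.13, -0.28, 8.35] [0.002, 0.0, 0.005] | t 26.67 tcp [ 0.5314 -0.0026  0.1502] psi -0.095 F [-0.3 -0.1 -1.8] grip mm 54.7
```

View pics/g12.png

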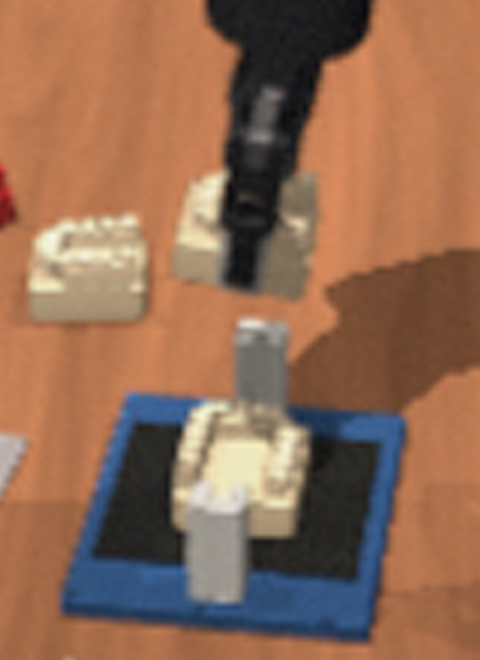

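```bash
python3 -m crank '[[-0.15,-0.2,1.2,0,0,0.005,5],[-0.3,-0.3,2.6,0,0,0.005,5],[-0.5,-0.3,4,0,0,0.005,5],[-0.7,-0.3,5.4,0,0,0.005,5],[-0.9,-0.3,6.6,0,0,0.005,5],[-1,-0.3,7.6,0,0,0.005,5],[-1.1,-0.3,8.2,0,0,0.005,5],[-1.1,-0.3,8.3,0,0,0.005,5],[-1.1,-0.3,8.3,0,0,0.005,5],[-1.1,-0.3,8.3,0,0,0.005,5]]'; python3 go.py 0.532 0 0.056 -0.1 0.1393 -0.014
```

```text
time_s: 27.55
eef_pos: [0.5339, -0.0, 0.0677]
eef_rot: [0.004, 0.996, -0.053, 0.071]
ft_force: [-0.3, -0.4, -2.4]
grip_width: 0.639
row [-0.36, 0.02, 1.14] [0.001, -0.003, -0.006] | t 27.55 tcp [ 0.5339 -0.      0.0677] psi -0.106 F [-0.3 -0.4 -2.4] grip mm 54.6
```

```bash
python3 -m crank '[[-0.2,0,0.2,0,0,0,5],[-0.2,0,0.4,0,0,0,5],[-0.25,0,0.5,0,0,0,5],[-0.25,0,0.6,0,0,0,5],[-0.25,0,0.7,0,0,0,5],[-0.3,0,0.8,0,0,0,5],[-0.3,0,0.9,0,0,0,5],[-0.3,0,0.95,0,0,0,5],[-0.3,0,0.95,0,0,0,5],[-0.3,0,0.95,0,0,0,5]]'; python3 go.py 0.532 0 0.056 -0.1 0.1393 -0.014
```

```text
time_s: 28.38
eef_pos: [0.5319, 0.0001, 0.0574]
eef_rot: [0.004, 0.996, -0.053, 0.07]
ft_force: [0.6, -0.3, -2.1]
grip_width: 0.643
row [-0.01, 0.01, 0.14] [0.001, -0.002, -0.007] | t 28.38 tcp [5.319e-01 1.000e-04 5.740e-02] psi -0.107 F [ 0.6 -0.3 -2.1] grip mm 54.9
```

```bash
python3 -m crank '[[0,0,0.05,0,0,0,5],[0,0,0.1,0,0,0,5],[0,0,0.15,0,0,0,5],[0,0,0.15,0,0,0,5],[0,0,0.2,0,0,0,5],[0,0,0.2,0,0,0,5],[0,0,0.2,0,0,0,5],[0,0,0.2,0,0,0,5],[0,0,0.2,0,0,0,5],[0,0,0.2,0,0,0,5]]'; python3 go.py 0.532 0 0.056 -0.1 0.1393 -0.014
```

```text
time_s: 29.22
eef_pos: [0.5322, 0.0001, 0.0559]
eef_rot: [0.004, 0.996, -0.053, 0.07]
ft_force: [-2.0, -0.2, 5.8]
grip_width: 0.636
row [-0.01, 0.01, -0.02] [0.002, -0.002, -0.007] | t 29.22 tcp [5.322e-01 1.000e-04 5.590e-02] psi -0.107 F [-2.  -0.2  5.8] grip mm 54.3
```

```bash
python3 -m crank '[[0,0,0,0,0,0,5.8],[0,0,0,0,0,0,6.1],[0,0,0,0,0,0,6.5],[0,0,0,0,0,0,6.9],[0,0,0,0,0,0,7],[0,0,-0.3,0,0,0,7],[0,0,-1.3,0,0,0,7],[0,0,-3,0,0,0,7],[0,0,-5.5,0,0,0,7],[0,0,-9,0,0,0,7]]' 40; python3 go.py 0.629 -0.211 0.15 1.63
python3 - <<'E'
from h import *
c=cap("side"); crop(c,265,150,80,90,7,f"pics/g13.png")
c=cap("top"); cv2.imwrite("pics/t13.png",c["img"])
E
```

```text
time_s: 30.05
eef_pos: [0.5179, 0.0015, 0.1444]
eef_rot: [0.004, 0.996, -0.053, 0.068]
ft_force: [-0.1, -1.0, -0.5]
grip_width: 0.818
row [13.25, 19.95, 1.29] [0.12, -0.1, -1.733] | t 30.05 tcp [0.5179 0.0015 0.1444] psi -0.106 F [-0.1 -1.  -0.5] grip mm 69.8
```

View pics/g13.png

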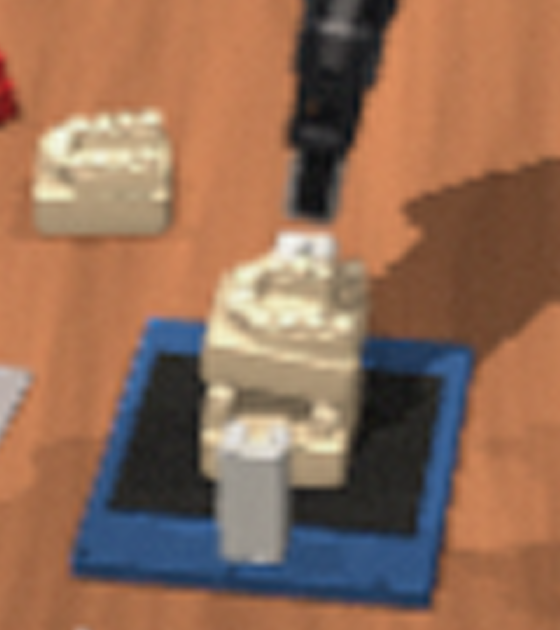

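```bash
python3 -m crank '[[1.3,2,-1,0.008,-0.007,-0.12,8.5],[2.6,4,-1,0.016,-0.014,-0.24,8.5],[4,6,-1,0.024,-0.02,-0.36,8.5],[5.3,8,-0.5,0.033,-0.028,-0.48,8.5],[6.6,10,-0.5,0.042,-0.035,-0.6,8.5],[8,12,0,0.05,-0.042,-0.72,8.5],[9.3,14,0,0.058,-0.049,-0.84,8.5],[10.6,16,0.5,0.066,-0.055,-0.96,8.5],[12,18,1,0.075,-0.062,-1.08,8.5],[13.25,20,1.3,0.083,-0.069,-1.2,8.5]]'; python3 go.py 0.629 -0.211 0.1 1.63
```

```text
time_s: 30.98
eef_pos: [0.6307, -0.213, 0.1504]
eef_rot: [0.002, 0.852, 0.523, 0.025]
ft_force: [1.0, 0.5, 1.3]
grip_width: 0.994
row [-0.1, -0.39, 5.03] [0.04, -0.032, -0.528] | t 30.98 tcp [ 0.6307 -0.213   0.1504] psi 1.102 F [1.  0.5 1.3] grip mm 84.9
```

```bash
python3 -m crank '[[0,-0.2,1,0.01,-0.008,-0.12,8.5],[-0.1,-0.4,2,0.02,-0.016,-0.24,8.5],[-0.1,-0.4,3,0.03,-0.024,-0.36,8.5],[-0.1,-0.4,4,0.04,-0.032,-0.528,8.5],[-0.1,-0.4,5,0.04,-0.032,-0.528,8.5],[-0.1,-0.4,5,0.04,-0.032,-0.528,8.5],[-0.1,-0.4,5,0.04,-0.032,-0.528,8.5],[-0.1,-0.4,5,0.04,-0.032,-0.528,8.5],[-0.1,-0.4,5,0.04,-0.032,-0.528,8.5],[-0.1,-0.4,5,0.04,-0.032,-0.528,8.5]]'; python3 go.py 0.629 -0.211 -0.003 1.63
python3 - <<'E'
from h import *
c=cap("side"); crop(c,240,110,80,90,7,f"pics/g14.png")
E
```

```text
time_s: 31.82
eef_pos: [0.6292, -0.2097, 0.1013]
eef_rot: [0.001, 0.688, 0.725, 0.0]
ft_force: [0.0, 0.1, -0.2]
grip_width: 0.995
row [-0.12, -0.04, 10.43] [0.002, 0.001, -0.007] | t 31.82 tcp [ 0.6292 -0.2097  0.1013] psi 1.623 F [ 0.   0.1 -0.2] grip mm 85.0
```

View pics/g14.png

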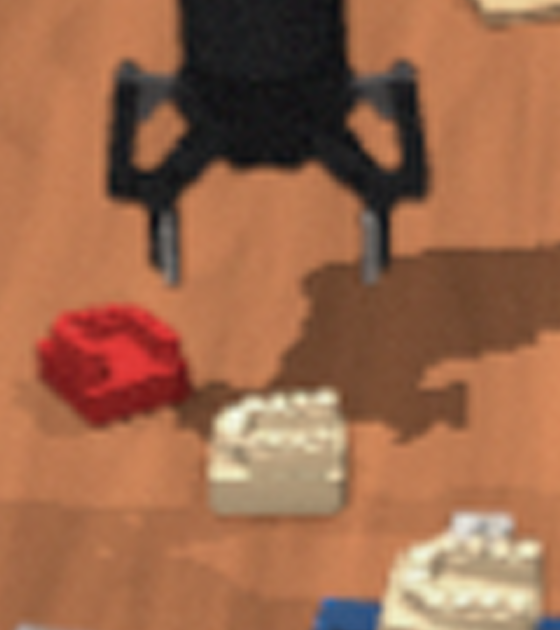

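```bash
python3 -m crank '[[-0.1,0,1.5,0,0,0,8.5],[-0.1,0,3,0,0,0,8.5],[-0.1,0,4.5,0,0,0,8.5],[-0.1,0,6,0,0,0,8.5],[-0.1,0,7.5,0,0,0,8.5],[-0.1,0,8.8,0,0,0,8.5],[-0.1,0,9.8,0,0,0,8.5],[-0.1,0,10.4,0,0,0,8.5],[-0.1,0,10.4,0,0,0,8],[-0.1,0,10.4,0,0,0,7.5]]' 40; python3 go.py 0.629 -0.211 -0.003 1.63;python3 -m crank '[[0,0,0,0,0,0,7.2],[0,0,0,0,0,0,6.9],[0,0,0,0,0,0,6.6],[0,0,0,0,0,0,6.2],[0,0,0,0,0,0,5.8],[0,0,0,0,0,0,5.8],[0,0,0,0,0,0,5.8],[0,0,0,0,0,0,5.8],[0,0,0,0,0,0,5.8],[0,0,0,0,0,0,5.8]]' 40; python3 go.py 0.629 -0.211 0.1 1.63
```

```text
time_s: 32.7
eef_pos: [0.6291, -0.2104, -0.0037]
eef_rot: [0.0, 0.688, 0.726, 0.0]
ft_force: [-1.2, 0.2, 0.4]
grip_width: 0.876
row [-0.06, -0.01, -0.07] [0.001, 0.0, -0.006] | t 32.7 tcp [ 0.6291 -0.2104 -0.0037] psi 1.624 F [-1.2  0.2  0.4] grip mm 74.8
time_s: 33.53
eef_pos: [0.6296, -0.2107, -0.0026]
eef_rot: [0.001, 0.688, 0.726, 0.0]
ft_force: [-0.3, 0.3, 6.8]
grip_width: 0.741
row [-0.04, -0.04, -10.26] [0.002, 0.001, -0.006] | t 33.53 tcp [ 0.6296 -0.2107 -0.0026] psi 1.624 F [-0.3  0.3  6.8] grip mm 63.3
```

```bash
python3 -m crank '[[0,0,-1,0,0,0,5.8],[0,0,-2.5,0,0,0,5.8],[0,0,-4.5,0,0,0,5.8],[0,0,-7,0,0,0,5.8],[0,0,-10,0,0,0,5.8],[0,0,-13,0,0,0.1,5.8],[0,0,-16,0,0,0.2,5.8],[0,0,-18,0,0,0.3,5.8],[0,0,-19.5,0,0,0.4,5.8],[0,0,-20,0,0,0.5,5.8]]' 60; python3 go.py 0.531 0 0.18 -0.1
```

```text
time_s: 34.37
eef_pos: [0.63, -0.2103, 0.2009]
eef_rot: [0.002, 0.847, 0.531, 0.002]
ft_force: [0.4, 0.1, -1.6]
grip_width: 0.732
row [14.61, -18.09, 2.0] [0.004, -0.005, 1.22] | t 34.37 tcp [ 0.63   -0.2103  0.2009] psi 1.12 F [ 0.4  0.1 -1.6] grip mm 62.5
```

```bash
python3 -m crank '[[1,-1.5,0,0,0,0.12,5.8],[3,-3.7,0,0,0,0.24,5.8],[5,-6,0,0,0,0.36,5.8],[7,-8.5,0,0,0,0.48,5.8],[9,-11,0,0,0,0.6,5.8],[11,-13.5,0.5,0,0,0.72,5.8],[12.8,-15.8,1,0,0,0.84,5.8],[14,-17.3,1.5,0,0,0.96,5.8],[14.6,-18.1,2,0,0,1.08,5.8],[14.6,-18.1,2,0,0,1.22,5.8]]'; python3 -m crank '[[0,0,0,0,0,0,5.8],[0,0,0,0,0,0,5.8],[0,0,0,0,0,0,5.8],[0,0,0,0,0,0,5.8],[0,0,0,0,0,0,5.8],[0,0,0,0,0,0,5.8],[0,0,0,0,0,0,5.8],[0,0,0,0,0,0,5.8],[0,0,0,0,0,0,5.8],[0,0,0,0,0,0,5.8]]'; python3 go.py 0.531 0 0.101 -0.1 -0.01 0.001
python3 - <<'E'
from h import *
c=cap("side"); crop(c,265,110,80,130,5,f"pics/g15.png")
E
```

```text
time_s: 35.2
eef_pos: [0.5264, 0.0028, 0.1764]
eef_rot: [-0.0, 0.999, -0.041, -0.0]
ft_force: [0.7, -0.4, -2.2]
grip_width: 0.737
time_s: 36.03
eef_pos: [0.5286, -0.0006, 0.1762]
eef_rot: [0.0, 0.999, -0.04, 0.0]
ft_force: [-1.2, -0.2, -1.3]
grip_width: 0.737
row [0.23, -0.08, 7.52] [0.0, -0.011, 0.019] | t 36.03 tcp [ 0.5286 -0.0006  0.1762] psi -0.081 F [-1.2 -0.2 -1.3] grip mm 63.0
```

View pics/g15.png

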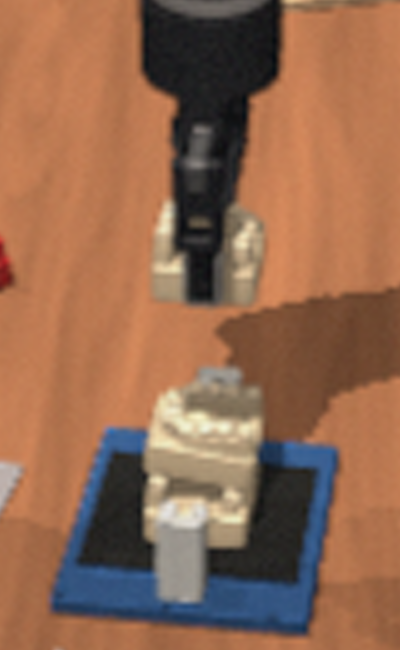

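```bash
cat > ov.py <<'E'
from fit import *
def pose_stack(k,yaw,g,ctr):
    n=np.array([-g[0],-g[1],1.]);n/=np.linalg.norm(n)
    x=np.array([np.cos(yaw),np.sin(yaw),0]);x-=x.dot(n)*n;x/=np.linalg.norm(x)
    R=np.c_[x,np.cross(n,x),n]
    return lambda P:P@R.T+np.array(ctr)
def polys(c,k,f,off=(0,0),inset=5.,w=7.):
    P=parts(k)[0]; o=[(proj(c,f(P[:4]))+off,(255,255,0)),(proj(c,f(P[4:]))+off,(255,255,0))]
    if k!='dome':
        L,W,h,sx,sy=S[k]; a=L/2-inset-2;b=W/2-8
        o+=[(proj(c,f(np.array([(x,y,h+sx*x+sy*y) for x,y in((-a,b),(a-12,b),(a,b-10),(a,-b+10),(a-12,-b),(-a,-b),(a-12,-b),(a,-b+10),(a,b-10),(a-12,b))])/1000))+off,(0,0,255))]
    return o
E
python3 - <<'E'
from ov import *
u=np.array([np.cos(-.1),np.sin(-.1)])
c=cap("side"); off=np.array([-.22+.5,-.25+.5])*0+[.28,.25]
f=pose_stack('b',-.1,.14*u,(.533,0,.056))
crop(c,285,165,45,65,11,"pics/ob.png",polys(c,'b',f,off)); crop(c,285,165,45,65,11,"pics/ob0.png")
a=cv2.imread("pics/ob.png");b=cv2.imread("pics/ob0.png");cv2.imwrite("pics/ob.png",cv2.resize(np.hstack([a,b]),None,fx=.8,fy=.8))
E
```

```text
(no output)
```

View pics/ob.png

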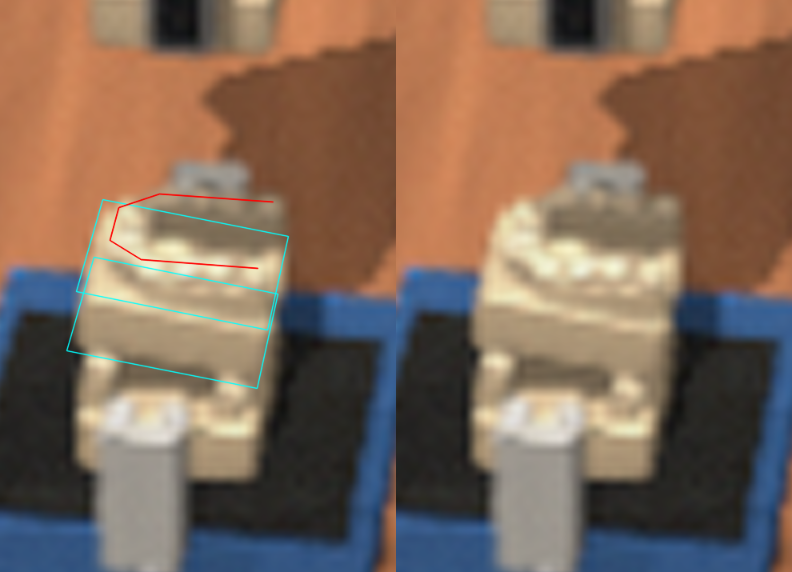

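```bash
python3 -m crank '[[0.2,0,1.2,0,-0.01,-0,5.8],[0.2,0,2.5,0,-0.01,0,5.8],[0.2,0,3.8,0,-0.01,0,5.8],[0.2,0,5,0,-0.01,0,5.8],[0.2,0,6,0,-0.01,0,5.8],[0.2,0,6.7,0,-0.01,0,5.8],[0.2,0,7.2,0,-0.01,0,5.8],[0.2,0,7.4,0,-0.01,0,5.8],[0.2,0,7.4,0,-0.01,0,5.8],[0.2,0,7.4,0,-0.01,0,5.8]]'; python3 go.py 0.531 0 0.091 -0.1 -0.01 0.001
```

```text
time_s: 36.97
eef_pos: [0.531, -0.0007, 0.1026]
eef_rot: [-0.0, 0.999, -0.04, -0.004]
ft_force: [1.1, 0.4, -1.4]
grip_width: 0.732
row [0.01, -0.07, 1.16] [0.0, -0.001, 0.019] | t 36.97 tcp [ 0.531  -0.0007  0.1026] psi -0.081 F [ 1.1  0.4 -1.4] grip mm 62.5
```

```bash
python3 -m crank '[[0,0,0.2,0,0,0,5.8],[0,0,0.4,0,0,0,5.8],[0,0,0.5,0,0,0,5.8],[0,0,0.6,0,0,0,5.8],[0,0,0.7,0,0,0,5.8],[0,0,0.75,0,0,0,5.8],[0,0,0.8,0,0,0,5.8],[0,0,0.8,0,0,0,5.8],[0,0,0.8,0,0,0,5.8],[0,0,0.8,0,0,0,5.8]]'; python3 go.py 0.531 0 0.091 -0.1 -0.01 0.001
```

```text
time_s: 37.8
eef_pos: [0.5305, -0.0008, 0.0943]
eef_rot: [-0.0, 0.999, -0.04, -0.005]
ft_force: [-0.3, -0.6, -1.8]
grip_width: 0.735
row [0.04, -0.08, 0.33] [0.0, -0.001, 0.019] | t 37.8 tcp [ 0.5305 -0.0008  0.0943] psi -0.081 F [-0.3 -0.6 -1.8] grip mm 62.8
```

```bash
python3 -m crank '[[0,0,0.05,0,0,0,5.8],[0,0,0.1,0,0,0,5.8],[0,0,0.15,0,0,0,5.8],[0,0,0.2,0,0,0,5.8],[0,0,0.25,0,0,0,5.8],[0,0,0.3,0,0,0,5.8],[0,0,0.3,0,0,0,5.8],[0,0,0.3,0,0,0,5.8],[0,0,0.3,0,0,0,5.8],[0,0,0.3,0,0,0,5.8]]'; python3 go.py 0.531 0 0.091 -0.1 -0.01 0.001
```

```text
time_s: 38.63
eef_pos: [0.5305, -0.0008, 0.0913]
eef_rot: [-0.0, 0.999, -0.04, -0.005]
ft_force: [-1.8, -0.2, 0.5]
grip_width: 0.737
row [0.04, -0.08, 0.03] [0.0, -0.001, 0.019] | t 38.63 tcp [ 0.5305 -0.0008  0.0913] psi -0.081 F [-1.8 -0.2  0.5] grip mm 63.0
```

Contact at the expected height. A hair more, then release and rise.

```bash
python3 -m crank '[[0,0,0.05,0,0,0,5.8],[0,0,0.1,0,0,0,5.8],[0,0,0.1,0,0,0,5.8],[0,0,0.1,0,0,0,5.8],[0,0,0.1,0,0,0,6.6],[0,0,0.1,0,0,0,6.9],[0,0,0.1,0,0,0,7.3],[0,0,0.1,0,0,0,7.7],[0,0,0.1,0,0,0,7.8],[0,0,0.1,0,0,0,7.8]]' 40; python3 -m crank '[[0,0,-0.5,0,0,0,7.8],[0,0,-2,0,0,0,7.8],[0,0,-4,0,0,0,7.8],[0,0,-7,0,0,0,7.8],[0,0,-10,0,0,0,7.8],[0,0,-12,0,0,-0.12,7.8],[-2,0,-12,0,0,-0.24,7.8],[-5,-2,-12,0,0,-0.36,7.8],[-8,-4,-12,0,0,-0.48,7.8],[-8,-8,-12,0,0,-0.6,7.8]]'; python3 go.py 0.4455 0.18 0.1 2.43
python3 - <<'E'
from h import *
c=cap("side"); crop(c,265,130,80,110,6,f"pics/g16.png"); 
c=cap("top"); cv2.imwrite("pics/t16.png",c["img"])
E
```

```text
time_s: 39.47
eef_pos: [0.5305, -0.0008, 0.0901]
eef_rot: [-0.0, 0.999, -0.04, -0.005]
ft_force: [0.4, -0.7, 0.9]
grip_width: 0.909
time_s: 40.3
eef_pos: [0.4526, 0.0818, 0.2102]
eef_rot: [0.0, 0.966, 0.257, -0.007]
ft_force: [0.3, -0.3, -0.8]
grip_width: 0.914
row [4.43, -8.83, 10.99] [-0.016, 0.007, -1.909] | t 40.3 tcp [0.4526 0.0818 0.2102] psi 0.521 F [ 0.3 -0.3 -0.8] grip mm 78.1
```

View pics/g16.png

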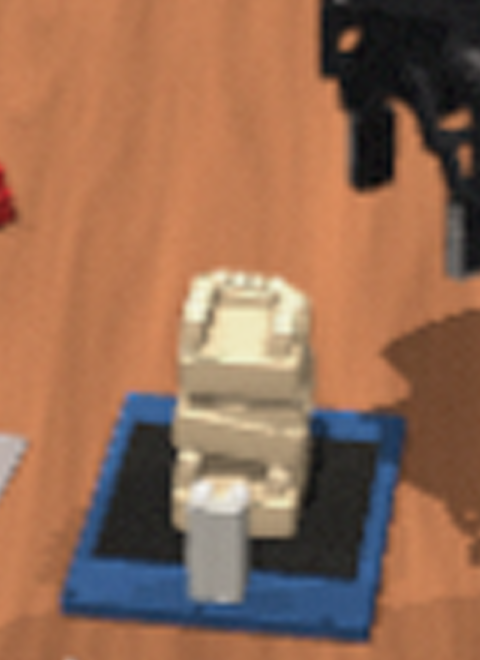

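View pics/t16.png

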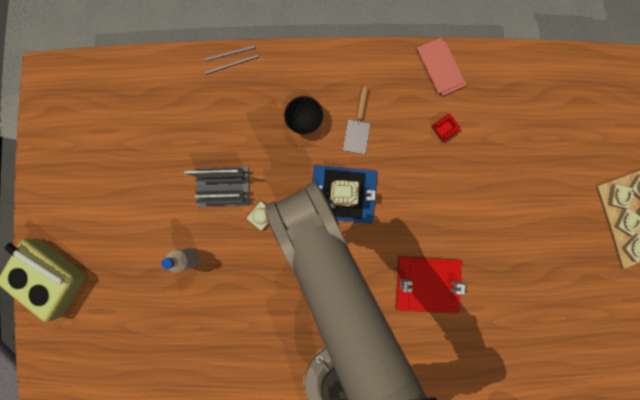

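```bash
python3 -m crank '[[-2,3,0,0,0,-0.12,8],[-4,6,0,0,0,-0.24,8],[-4,8,0,0,0,-0.36,8],[-4,8,0,0,0,-0.48,8],[-4,8,0,0,0,-0.6,8],[-4,8,0,0,0,-0.72,8],[-4,8,0,0,0,-0.84,8],[-4,8,0,0,0,-0.96,8],[-4,8,0,0,0,-1.08,8],[-4,8,0,0,0,-1.2,8]]'; python3 - <<'E'
from h import *
for n in("top","side"):
    im=np.mean([cap(n)["img"].astype(float) for _ in range(4)],0); np.save(f"avg2_{n}.npy",im)
c=cap("top");crop(c,235,190,60,50,10,"pics/dt.png"); c=cap("side"); cv2.imwrite("pics/s17.png",c["img"])
E
```

```text
time_s: 41.23
eef_pos: [0.4636, -0.0042, 0.2112]
eef_rot: [-0.003, 0.651, 0.759, -0.003]
ft_force: [0.4, -0.6, -0.4]
grip_width: 0.937
```

View pics/dt.png

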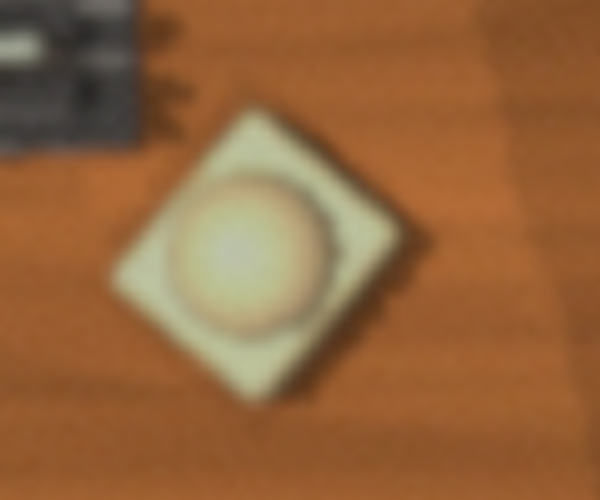

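View pics/s17.png

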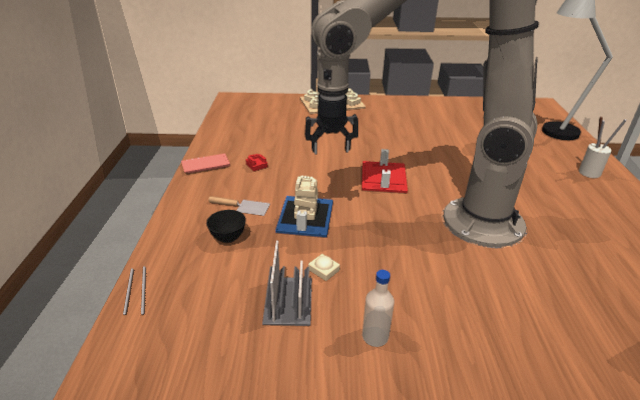

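```bash
python3 - <<'E'
from tri import *
cr=[(255,100),(405,232),(258,405),(110,278)]
px=[((x+5)/10-.5+235,(y+5)/10-.5+190) for x,y in cr]
px=[(x/10+235,y/10+190) for x,y in cr]
W=np.array([unproj(T,p,.024) for p in px]); print(W.round(4),W.mean(0).round(4))
for i in range(4): print(np.linalg.norm(W[i]-W[i-1]).round(4))
d=(W[2]-W[1])+(W[3]-W[0]); print('yaw',np.arctan2(d[1],d[0]))
import fit as F
for n,c in(("top",T),("side",S_)): c["img"]=np.load(f"avg2_{n}.npy")
q0=(W.mean(0)[0],W.mean(0)[1],2.437)
x,f,tg,w=F.fit([T,S_],'dome',q0); print(x.round(4),f)
crop(S_,300,245,50,45,10,"pics/ds.png",[(proj(S_,F.T(F.parts('dome')[0][4:],x)),(255,255,0))])
E
```

```text
[[0.5188 0.2303 0.024 ]
 [0.4815 0.1887 0.024 ]
 [0.434  0.23   0.024 ]
 [0.4697 0.2712 0.024 ]] [0.476 0.23  0.024]
0.0638
0.0559
0.063
0.0545
yaw 2.435718906776229
[0.476  0.2316 2.4405] 336.4985929379602[ WARN:0@4.551] global loadsave.cpp:1063 imwrite_ Unsupported depth image for selected encoder is fallbacked to CV_8U.
```

View pics/ds.png

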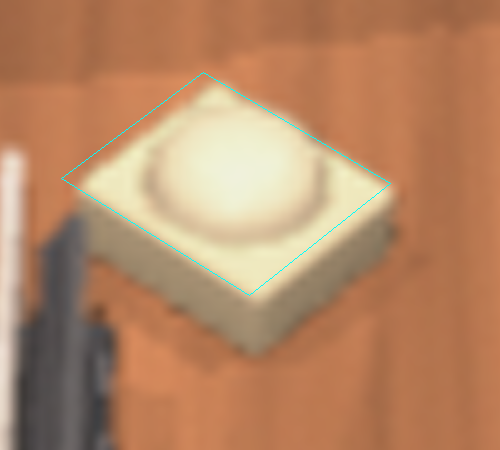

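```bash
python3 go.py 0.475 0.231 0.12 0.867
```

```text
row [23.05, 4.7, 9.09] [-0.009, 0.002, 0.852] | t 41.83 tcp [ 0.4633 -0.004   0.2109] psi 1.719 F [0.2 0.8 0.6] grip mm 80.4
```

```bash
python3 -m crank '[[2,0.4,0,-0.001,0,0.1,8.5],[5,1,0,-0.002,0,0.2,8.5],[8,1.6,0,-0.003,0,0.3,8.5],[11,2.2,1,-0.004,0,0.4,8.5],[14,2.8,3,-0.005,0.001,0.5,8.5],[17,3.4,5,-0.006,0.001,0.6,8.5],[20,4,7,-0.007,0.001,0.7,8.5],[22,4.5,8.5,-0.008,0.002,0.8,8.5],[23,4.7,9,-0.009,0.002,0.85,8.5],[23,4.7,9,-0.009,0.002,0.852,8.5]]'; python3 -m crank '[[0,0,0,0,0,0,8.5],[0,0,0,0,0,0,8.5],[0,0,0,0,0,0,8.5],[0,0,0,0,0,0,8.5],[0,0,0,0,0,0,8.5],[0,0,0,0,0,0,8.5],[0,0,0,0,0,0,8.5],[0,0,0,0,0,0,8.5],[0,0,0,0,0,0,8.5],[0,0,0,0,0,0,8.5]]'; python3 go.py 0.475 0.231 -0.003 0.867
python3 - <<'E'
from h import *
c=cap("side"); crop(c,270,180,90,100,6,f"pics/g18.png"); 
E
```

```text
time_s: 42.67
eef_pos: [0.4735, 0.2335, 0.1195]
eef_rot: [-0.001, 0.907, 0.421, -0.001]
ft_force: [-1.1, 0.4, 0.5]
grip_width: 0.996
time_s: 43.5
eef_pos: [0.4749, 0.2305, 0.1209]
eef_rot: [-0.0, 0.907, 0.42, -0.0]
ft_force: [0.2, -0.1, -0.2]
grip_width: 0.995
row [0.05, -0.02, 12.39] [-0.0, 0.0, 0.0] | t 43.5 tcp [0.4749 0.2305 0.1209] psi 0.867 F [ 0.2 -0.1 -0.2] grip mm 85.0
```

View pics/g18.png

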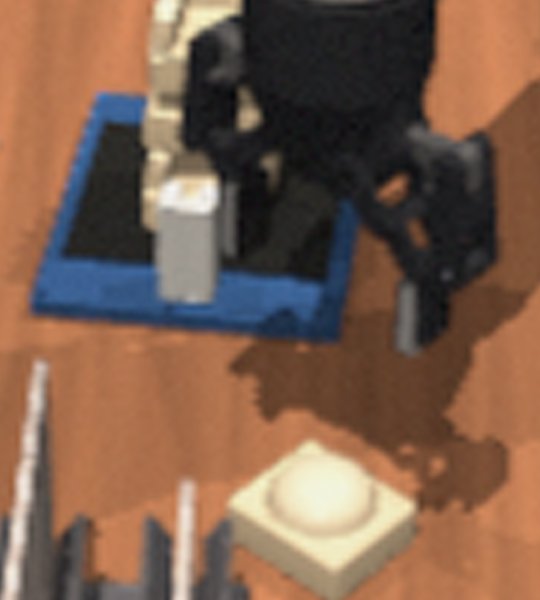

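```bash
python3 -m crank '[[0,0,1.5,0,0,0,8.5],[0,0,3.5,0,0,0,8.5],[0,0,5.5,0,0,0,8.5],[0,0,7.5,0,0,0,8.5],[0,0,9,0,0,0,8.5],[0,0,10.4,0,0,0,8.5],[0,0,11.4,0,0,0,8.5],[0,0,12,0,0,0,8.5],[0,0,12.4,0,0,0,8.5],[0,0,12.4,0,0,0,8]]' 40; python3 go.py 0.475 0.231 -0.003 0.867; python3 -m crank '[[0,0,0,0,0,0,7.6],[0,0,0,0,0,0,7.3],[0,0,0,0,0,0,6.9],[0,0,0,0,0,0,6.6],[0,0,0,0,0,0,6.2],[0,0,0,0,0,0,5.8],[0,0,0,0,0,0,5.8],[0,0,0,0,0,0,5.8],[0,0,0,0,0,0,5.8],[0,0,0,0,0,0,5.8]]' 40; python3 go.py 0.475 0.231 0.2 0.867
```

```text
time_s: 44.38
eef_pos: [0.4747, 0.2305, -0.0035]
eef_rot: [-0.0, 0.907, 0.42, -0.0]
ft_force: [1.3, 0.5, 0.1]
grip_width: 0.937
row [0.06, -0.01, -0.05] [-0.001, 0.001, 0.0] | t 44.38 tcp [ 0.4747  0.2305 -0.0035] psi 0.867 F [1.3 0.5 0.1] grip mm 80.0
time_s: 45.22
eef_pos: [0.4753, 0.2307, -0.0024]
eef_rot: [0.0, 0.907, 0.42, 0.0]
ft_force: [-0.4, -0.5, 5.4]
grip_width: 0.744
row [0.02, -0.04, -20.24] [0.0, -0.001, 0.0] | t 45.22 tcp [ 0.4753  0.2307 -0.0024] psi 0.867 F [-0.4 -0.5  5.4] grip mm 63.5
```

```bash
python3 -m crank '[[0,0,-1,0,0,0,5.8],[0,0,-2.5,0,0,0,5.8],[0,0,-4.5,0,0,0,5.8],[0,0,-7,0,0,0,5.8],[0,0,-10,0,0,0,5.8],[0,0,-13,0,0,0,5.8],[0,0,-16,0,0,0,5.8],[0,0,-19,0,0,0,5.8],[0,0,-22,0,0,0,5.8],[0,0,-23,0,0,0,5.8]]' 60; python3 go.py 0.531 -0.001 0.21 1.471 0.108 0.092
```

```text
time_s: 46.05
eef_pos: [0.4762, 0.2317, 0.2316]
eef_rot: [-0.0, 0.907, 0.42, 0.003]
ft_force: [1.5, 0.8, -1.8]
grip_width: 0.736
row [-14.22, 19.22, 2.13] [-0.06, 0.123, -0.607] | t 46.05 tcp [0.4762 0.2317 0.2316] psi 0.868 F [ 1.5  0.8 -1.8] grip mm 62.8
```

```bash
python3 -m crank '[[-1,1.4,0,-0.006,0.012,-0.06,5.8],[-3,4,0,-0.012,0.024,-0.12,5.8],[-5,6.8,0,-0.018,0.036,-0.18,5.8],[-7,9.5,0,-0.024,0.048,-0.24,5.8],[-9,12.2,0,-0.03,0.06,-0.3,5.8],[-10.8,14.6,0.5,-0.036,0.072,-0.36,5.8],[-12.3,16.6,1,-0.042,0.084,-0.42,5.8],[-13.4,18.2,1.5,-0.048,0.098,-0.48,5.8],[-14,19,2,-0.054,0.11,-0.54,5.8],[-14.2,19.2,2.1,-0.06,0.123,-0.607,5.8]]'; python3 -m crank '[[0,0,0,0,0,0,5.8],[0,0,0,0,0,0,5.8],[0,0,0,0,0,0,5.8],[0,0,0,0,0,0,5.8],[0,0,0,0,0,0,5.8],[0,0,0,0,0,0,5.8],[0,0,0,0,0,0,5.8],[0,0,0,0,0,0,5.8],[0,0,0,0,0,0,5.8],[0,0,0,0,0,0,5.8]]'; python3 go.py 0.531 -0.001 0.145 1.471 0.108 0.092
python3 - <<'E'
from ov import *
u=np.array([np.cos(-.1),np.sin(-.1)])
c=cap("side"); off=np.array([.28,.25])
f=pose_stack('b',-.1,.14*u,(.533,0,.056)); g=pose_stack('d',-1.65,-.01*u,(.5305,-.0008,.094))
crop(c,275,110,65,125,6,"pics/od.png",polys(c,'b',f,off)+polys(c,'d',g,off)); crop(c,275,110,65,125,6,"pics/od0.png")
a=cv2.imread("pics/od.png");b=cv2.imread("pics/od0.png");cv2.imwrite("pics/od.png",cv2.resize(np.hstack([a,b]),None,fx=.8,fy=.8))
E
```

```text
time_s: 46.88
eef_pos: [0.5285, -0.005, 0.2041]
eef_rot: [0.001, 0.739, 0.671, 0.066]
ft_force: [-0.2, -0.2, -1.6]
grip_width: 0.735
time_s: 47.72
eef_pos: [0.5295, -0.002, 0.2059]
eef_rot: [0.001, 0.738, 0.671, 0.067]
ft_force: [-0.5, 1.0, -0.8]
grip_width: 0.735
row [-0.48, -0.42, 6.06] [-0.006, 0.003, -0.001] | t 47.72 tcp [ 0.5295 -0.002   0.2059] psi 1.48 F [-0.5  1.  -0.8] grip mm 62.8
```

View pics/od.png

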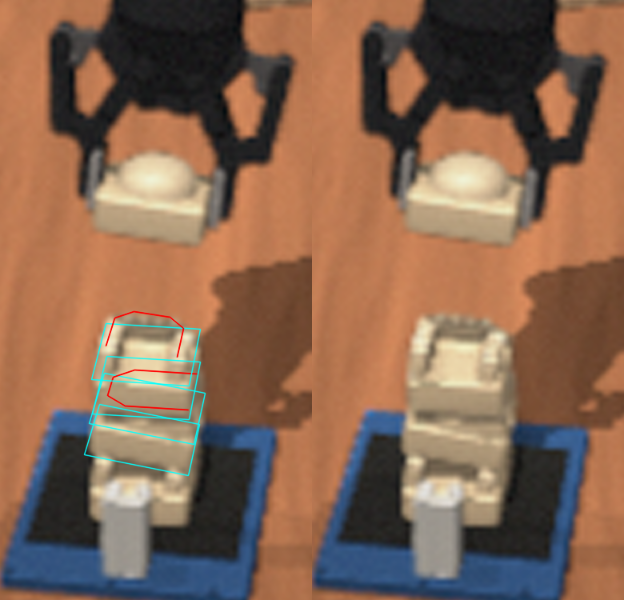

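```bash
python3 - <<'E'
from ov import *
u=np.array([np.cos(-.1),np.sin(-.1)])
c=cap("top"); c["img"]=cv2.imread("pics/t16.png")
g=pose_stack('d',-1.65,-.01*u,(.5305,-.0008,.094))
crop(c,322,170,50,48,9,"pics/od1.png",polys(c,'d',g)); crop(c,322,170,50,48,9,"pics/od0.png")
a=cv2.imread("pics/od1.png");b=cv2.imread("pics/od0.png");cv2.imwrite("pics/od2.png",cv2.resize(np.hstack([a,b]),None,fx=.88,fy=.88))
E
```

```text
(no output)
```

View pics/od2.png

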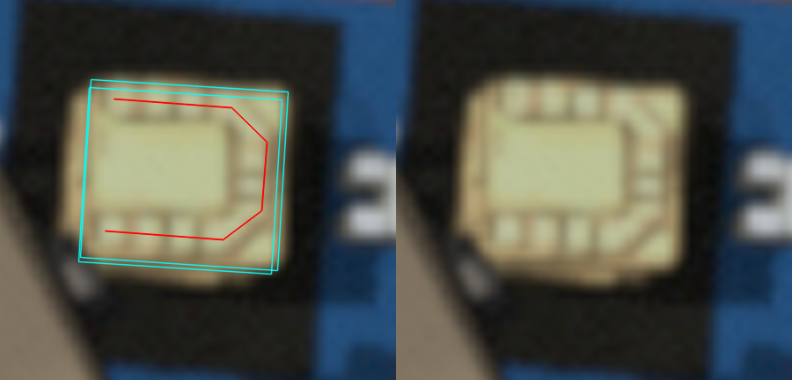

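```bash
python3 -m crank '[[-0.1,-0.1,1,-0.006,0.003,0,5.8],[-0.2,-0.2,2,-0.006,0.003,0,5.8],[-0.3,-0.3,3,-0.006,0.003,0,5.8],[-0.4,-0.35,4,-0.006,0.003,0,5.8],[-0.45,-0.4,5,-0.006,0.003,0,5.8],[-0.5,-0.4,5.6,-0.006,0.003,0,5.8],[-0.5,-0.4,6,-0.006,0.003,0,5.8],[-0.5,-0.4,6,-0.006,0.003,0,5.8],[-0.5,-0.4,6,-0.006,0.003,0,5.8],[-0.5,-0.4,6,-0.006,0.003,0,5.8]]'; python3 go.py 0.531 -0.001 0.1305 1.471 0.108 0.092
```

```text
time_s: 48.65
eef_pos: [0.5316, -0.0011, 0.146]
eef_rot: [0.003, 0.738, 0.671, 0.071]
ft_force: [1.0, 0.1, -2.2]
grip_width: 0.738
row [-0.15, -0.21, 1.53] [0.001, 0.0, -0.001] | t 48.65 tcp [ 0.5316 -0.0011  0.146 ] psi 1.48 F [ 1.   0.1 -2.2] grip mm 63.0
```

```bash
python3 -m crank '[[0,-0.05,0.2,0,0,0,5.8],[0,-0.1,0.4,0,0,0,5.8],[-0.1,-0.15,0.6,0,0,0,5.8],[-0.1,-0.2,0.8,0,0,0,5.8],[-0.1,-0.2,1,0,0,0,5.8],[-0.1,-0.2,1.1,0,0,0,5.8],[-0.15,-0.2,1.2,0,0,0,5.8],[-0.15,-0.2,1.25,0,0,0,5.8],[-0.15,-0.2,1.25,0,0,0,5.8],[-0.15,-0.2,1.25,0,0,0,5.8]]'; python3 go.py 0.531 -0.001 0.1305 1.471 0.108 0.092
python3 -m crank '[[0,0,0.05,0,0,0,5.8],[0,0,0.1,0,0,0,5.8],[0,0,0.15,0,0,0,5.8],[0,0,0.2,0,0,0,5.8],[0,0,0.25,0,0,0,5.8],[0,0,0.3,0,0,0,5.8],[0,0,0.3,0,0,0,5.8],[0,0,0.3,0,0,0,5.8],[0,0,0.3,0,0,0,5.8],[0,0,0.3,0,0,0,5.8]]'; python3 go.py 0.531 -0.001 0.1305 1.471 0.108 0.092
```

```text
time_s: 49.48
eef_pos: [0.5304, -0.0014, 0.1328]
eef_rot: [0.002, 0.738, 0.671, 0.07]
ft_force: [0.2, 0.0, -2.6]
grip_width: 0.737
row [0.02, 0.03, 0.24] [0.0, 0.0, -0.001] | t 49.48 tcp [ 0.5304 -0.0014  0.1328] psi 1.48 F [ 0.2  0.  -2.6] grip mm 62.9
time_s: 50.32
eef_pos: [0.5307, -0.0012, 0.1303]
eef_rot: [0.003, 0.738, 0.671, 0.07]
ft_force: [-2.6, -0.4, 5.9]
grip_width: 0.732
row [0.02, 0.03, -0.01] [0.0, 0.001, -0.001] | t 50.32 tcp [ 0.5307 -0.0012  0.1303] psi 1.48 F [-2.6 -0.4  5.9] grip mm 62.5
```

Contact at the expected height. Release slowly, retreat along the tool axis, then back away.

```bash
python3 -m crank '[[0,0,0,0,0,0,5.8],[0,0,0,0,0,0,6.5],[0,0,0,0,0,0,6.7],[0,0,0,0,0,0,7],[0,0,0,0,0,0,7.3],[0,0,0,0,0,0,7.6],[0,0,0,0,0,0,8],[0,0,0,0,0,0,8],[0,0,-0.3,0,0,0,8],[0,0,-1,0,0,0,8]]' 40; python3 -m crank '[[0,0,-1,0,0,0,8],[0,0,-2.5,0,0,0,8],[0,0,-5,0,0,0,8],[0,0,-8,0,0,0,8],[0,0,-11,0,0,0,8],[-4,0,-12,0,0,0,8],[-8,0,-12,0,0,0,8],[-12,0,-12,0,0,0,8],[-16,0,-12,0,0,0,8],[-20,0,-12,0,0,0,8]]';python3 -m crank '[[-4,0,0,0,0,0,8],[-8,0,0,0,0,0,8],[-12,0,0,0,0,0,8],[-14,0,0,0,0,0,8],[-14,0,0,0,0,0,8],[-14,0,0,0,0,0,8],[-14,0,0,0,0,0,8],[-14,0,0,0,0,0,8],[-14,0,0,0,0,0,8],[-14,0,0,0,0,0,8]]'
python3 - <<'E'
from h import *
c=cap("side"); cv2.imwrite("pics/s20.png",c["img"]); crop(c,255,140,80,180,4,f"pics/g20s.png"); 
c=cap("top"); cv2.imwrite("pics/t20.png",c["img"]); crop(c,180,150,210,90,3,"pics/g20t.png")
E
```

```text
time_s: 51.15
eef_pos: [0.529, -0.002, 0.1394]
eef_rot: [0.002, 0.738, 0.671, 0.07]
ft_force: [0.3, -0.2, -0.1]
grip_width: 0.939
time_s: 51.98
eef_pos: [0.4984, -0.213, 0.2399]
eef_rot: [0.003, 0.738, 0.671, 0.071]
ft_force: [0.6, 0.3, -0.3]
grip_width: 0.937
time_s: 52.82
eef_pos: [0.4866, -0.3486, 0.2248]
eef_rot: [0.003, 0.738, 0.672, 0.07]
ft_force: [-0.2, 0.4, -0.0]
grip_width: 0.933
```

View pics/g20s.png

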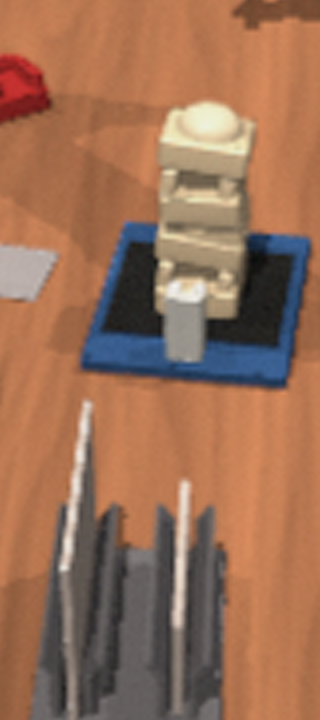

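View pics/t20.png

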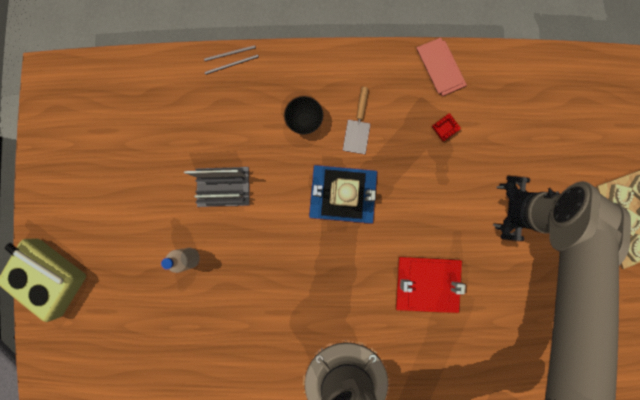

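```bash
python3 -m crank '[[0,0,0,0,0,0,8],[0,0,0,0,0,0,8],[0,0,0,0,0,0,8],[0,0,0,0,0,0,8],[0,0,0,0,0,0,8],[0,0,0,0,0,0,8],[0,0,0,0,0,0,8],[0,0,0,0,0,0,8],[0,0,0,0,0,0,8],[0,0,0,0,0,0,8]]'; python3 - <<'E'
from ov import *
u=np.array([np.cos(-.1),np.sin(-.1)])
st={'c':pose_stack('c',-1.671,(0,0),(.533,0,.016)),'b':pose_stack('b',-.1,.14*u,(.533,0,.056)),'d':pose_stack('d',-1.65,-.01*u,(.5305,-.0008,.094)),'dome':pose_stack('dome',1.48+1.571,(.108,.092),(.531,-.001,.133))}
for n,(x,y,w,h),off,old in(("side",(285,150,45,80),(1.2,.8),"pics/s20.png"),("top",(320,168,45,50),(0,0),"pics/t20.png")):
    c=cap(n); o=cv2.imread(old); print(n,'max diff in pile',cv2.GaussianBlur(cv2.absdiff(o,c["img"]),(3,3),0)[y:y+h,x:x+w].max())
    im0=cv2.imread(f"pics/{n}0.png")
    pl=sum([polys(c,k,f,np.array(off)) for k,f in st.items()],[])
    s=7 if n=="side" else 11
    crop(c,x,y,w,h,s,f"pics/f_{n}.png",pl); crop(c,x,y,w,h,s,f"pics/f0_{n}.png")
for n in("side","top"):
    cv2.imwrite(f"pics/F_{n}.png",cv2.resize(np.hstack([cv2.imread(f"pics/f_{n}.png"),cv2.imread(f"pics/f0_{n}.png")]),None,fx=.78,fy=.78))
E
```

```text
time_s: 53.75
eef_pos: [0.4861, -0.3498, 0.2244]
eef_rot: [0.002, 0.738, 0.671, 0.07]
ft_force: [0.4, -0.2, -0.1]
grip_width: 0.935
side max diff in pile 10
top max diff in pile 6
```

View pics/F_side.png

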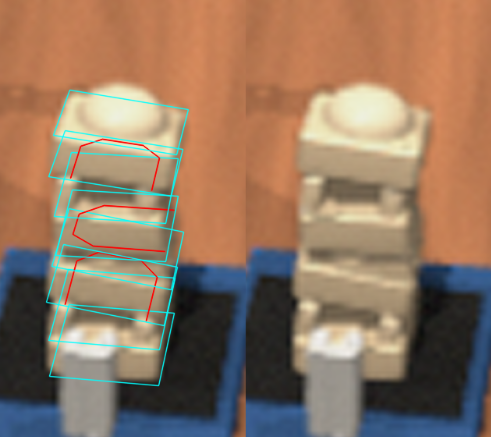

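View pics/F_top.png

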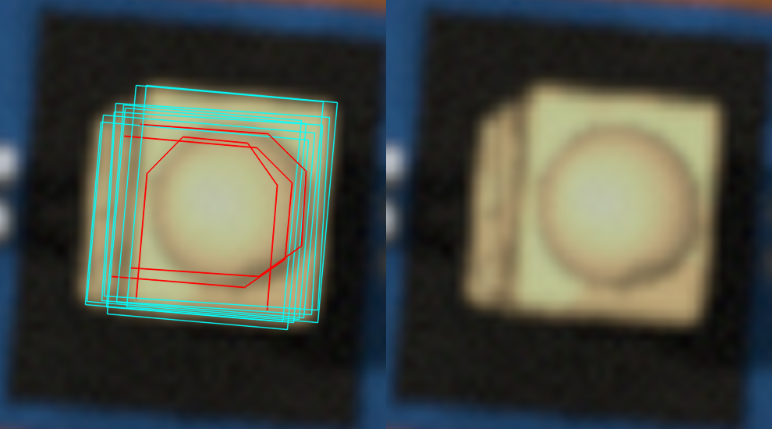

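```bash
python3 -c "
from bench import env
print(env.job_done())"
```

```text
the job is handed in; nothing more can be done
None
```

I finished the job and handed it in at about 54 s of the 208 s allowed. The divider panel is parked and all the casts are stacked on the pad. `job_done` reports no verdict, so what follows is from my own checks.

- **Panel:** I pulled it straight up out of the posts and set it in the rack's empty slot. It touched bottom with about 15 N, and the pictures show it upright and fully down.
- **Pile:** from the bottom up it is cast_c, cast_b, cast_d, then the dome; cast_a was not there. The grip widths (about 60, 55.5, 63 and 63.5 mm) match the listed sizes. Before gripping, silhouette fitting had favoured other labels, but tooth positions and grip widths settled the choice.
- **Level:** by calculation cast_c and cast_d sit about level, and cast_b and the dome tilt about 8 degrees. Each cast touched down at the height expected for that arrangement, but I did not measure the final tilts separately.
- **Dome:** it had been knocked about 6 cm towards the rack before I reached it. I measured it again and gripped it across its long side to stay clear of the rack.

**Last checks:** after release the pile did not change visibly between pictures about 1 s apart, with the arm well away. The top camera puts it centred to within about 2 mm. The side camera shows a steady offset of 1 to 2 pixels (about 2 to 4 mm), which I took to be calibration error. The bowl, bottle, spatula and red look-alikes show no visible change in the last pictures.

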